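Hang the bag arm on the counter's slotted upright

ROBOT

A 7-joint arm with a two-finger parallel gripper is mounted at the origin on the work surface. World frame = base frame: x ahead of the robot, y to its left, z up, the work surface at z = 0. Lengths are in m, angles in degrees, forces in N, time in s.
With the tool pointing down it reaches from about 0.425 to 0.875 m from the base axis. Payload 4.7 kg.
Tool frame: the origin (TCP) lies on the front face of the gripper's body, between the roots of the fingers; the fingertips stand 70 mm ahead of it and the grasp point (between the pads) lies 51 mm ahead of it; z points along the fingers, y is the direction in which the jaws open and shut (so a half turn about z gives the same grasp; the last joint's range is limited). The gripper opens to 87 mm and grips with 3 to 60 N. Pads are 19 mm wide; open, the fingers measure 117 mm over their backs; the gripper's body (75 mm by 190 mm) begins 51 mm behind the grasp point.
Start: joints at [-68.921, 18.392, -4.016, 83.108, 1.295, 78.541, -3.26], TCP at [0.225, 0.61, 0.292] pointing down, gripper open.
Joint ranges: [-163.93, 163.93], [-17.29, 119.83], [-79.2, 71.16], [3.27, 140.29], [-89.18, 269.18], [5.43, 117.66], [-154.24, 154.24]. Speed limits (degrees/s): [147.25, 147.25, 180, 180, 180, 180, 180].

INTERFACE

Orientations are given as [roll, pitch, yaw] about the fixed x, y, z axes, in that order (R = Rz(yaw) Ry(pitch) Rx(roll)).
In Python, from cell import env gives the robot as it stands.
- The arm moves only by the tool drive_tool, never from a script. Its argument "commands" is a list of rows, each a list of 7 numbers: the shift along the tool's x, y, z in cm, then the turn, a rotation vector about the tool's x, y, z in degrees, then the opening, from 0 (shut) to 1 (fully open). In form: [[tx, ty, tz, rx, ry, rz, hand], ...]. A call has 1 to 20 rows; each row shifts and turns the commanded pose from where the row before left it, along the tool's axes as they then stand; what a row does not reach is not made up. A row lasts 1/12 s, in which the tool goes at most 41.7 mm and 7.16 degrees, less where a joint would pass 70% of its speed; a pose out of reach is approached as far as the arm can. A call is refused whole if a number of a shift passes 4.17 or a number of a turn 7.16, either way. A call with a gripper value outside its range is refused whole. The fingers move at their own pace and stop on an object; "force" is the grip in N (left out, the last holds). Time passes only in rows, so rows that do not move let the fingers close. It gives the time, the measured TCP pose, the force and the opening at its end, in the units of the state.
- env.get_obs(): the state, without advancing time (a new reading comes with each control period).
- env.read_camera(name): name is "scene" or "top" or "wrist"; returns a dict with "img" (400x640x3 uint8, blue, green, red), "mtx" (3x3 intrinsics, pixels), "pose" (4x4, takes a point from camera to world coordinates). Camera axes: x right, y down, z forward; pixel columns grow to the right and rows downward; lengths in m; the calibration is good to about 2 mm. A picture is of the moment at which its call begins. There is no depth.
- env.sign_off(): hands the job in, once; it reports no verdict.
The state is a dict: "time_s": time; "qpos": joint angles; "joint_velocities": joint speeds; "effort": joint torques, N m; "tool_pos": TCP position; "tool_rot": TCP orientation; "force": force on the tool from outside, world axes, zero at the start; "wrist_torque": the same for the moment, N m; "grip_width": finger opening in m.
Only numpy, scipy, OpenCV 4.12 (cv2) and the standard library are available. Lean on these libraries where they do the work, as an engineer would, in place of code of your own. Each camera call takes 0.05 s, during which the arm holds its last target.

TASK

The red bag arm lies on its side on the counter. First stand it upright on its long lower edge on the counter and let go of it, so that you can take it again from above; then hook its two claws into the two slots of the green-capped upright and press it down until it is fully home and the orange spring catch has snapped out over it. Leave it hanging there, let go, and do not disturb the other things on the counter.

Things in the scene. Friction and masses are not known exactly. Their poses are not given: they have to be found in the camera images.
- bag_arm: Red U-shaped bag arm, 28 mm thick (y; all sizes mm), 300 g. Origin: rear face, lower edge, mid thickness. +x to the claws (into the upright), +z up when mounted. Lower bar x -130 to 0, z 0 to 30; rear leg x -36 to 0, up to z 95; front nose x -130 to -105, up to z 75; open between them above z 30. Starts on its side: +y up, +z level, origin 14 high. Stands freely on its lower edge
- bag_nose (a point): Middle of the bag arm's nose at x -117.5, y 0, z 55 of the arm; axes as the arm's. Here the nose is 25 wide between its x faces: gripped across these by a gripper tilted 45 degrees, the lying arm can be turned up 90 degrees about its x
- bag_leg (a point): Middle of the top of the bag arm's rear leg at x -18, y 0, z 95 of the arm; axes as the arm's. Standing, the arm can be taken here from above across its 28 thickness, or pressed down
- bag_claw (a point): Upper dark steel claw, underside of its neck where it leaves the rear face (x 0, y 0, z 72 of the arm); the lower claw is the same, 52 lower. Each is 8 wide; the neck is 10 high and reaches to x 13.5; from it a tip, x 7.5 to 13.5, hangs 16 below the neck's underside
- green_upright: Green-capped slotted aluminium upright, bolted down: the one to use. Origin on the counter below the middle of the front panel's face, which looks to -x; y across, z up. Panel 50 wide, 5 thick (x 0 to 5), flanges (58 over all) back to x 30; cap top at z 191. Foot plate x -5 to 95, 90 wide, 6 high. Two slots right through, 13 wide, at y 0: z 90 to 125 and z 142 to 177
- green_home (a point): Point on the green-capped upright's front face at y 0, 70 above the counter, axes as the upright's: the arm's origin must end here, axes alike, with 2.5 of play towards -x and to each side. To hook in, bring the arm up square to it with its origin 16 to 25 above this point, push in along +x till the rear face is at the panel (spring: 2 to 6 N), then press down till the necks sit
- green_catch (a joint): Orange spring catch of the green-capped upright, m: 0 snapped out, 0.012 fully pushed in. Two nubs at y 8.5 to 14.5 on both sides, z 166 to 174, stand 6 out of the panel at 0. The arm's leg pushes them in while hooked but still high; friction may hold it up till pressed. Home, they snap out over the leg's top. Spring 2 N at 0 plus 400 N/m
- black_upright: The other, black-capped upright, of the same shape and size, origin and axes as the green-capped one: not to be used
- clear_cup: Clear plastic cup, 92 across, 120 high, upright; origin under its centre. Bystander
- phone: Black phone lying flat, 150 x 74 x 9; origin under its centre. Bystander
- till_roll: White till paper roll standing on end, 76 across, 58 high; origin under its centre. Bystander
- remote: Black remote control lying flat, 170 x 45 x 20, long along its x; origin under its centre. Bystander
- shaker: Steel shaker, 52 across, 92 high; origin under its centre. Bystander
- card_reader: White card reader lying flat, 120 x 70 x 24; origin under its centre. Bystander
- lid_stack: Stack of white cup lids, 100 across, 38 high; origin under its centre. Bystander
Things that resemble listed ones, but are neither listed nor needed, are in the scene too. Of the things like the bag_arm, leave any that is turquoise; of the rest the larger one is meant.

How it is judged (in metres and radians):
On the way:
1. the bag arm stands upright on its lower edge on the counter, let go (angle between bag_arm's own z axis and vertical below 0.1 rad and height (world z) of bag_arm below 0.005 m and contact force between bag_arm and the fingers below 0.05 N and linear speed of bag_arm below 0.02 m/s), for 0.2 s.
At the end, for the whole second after the job is handed in: The bag arm hangs at rest on the green-capped upright: origin within 3 mm of the home point in height, 5 mm sideways, 5 mm in front to 2 mm behind it, upright within 0.1 rad, square to the panel within 0.15 rad, and the orange catch snapped out (below 2 mm) over the leg (x of bag_arm in the frame of green_home between -0.005 and 0.002 m and y of bag_arm in the frame of green_home between -0.005 and 0.005 m and z of bag_arm in the frame of green_home between -0.003 and 0.003 m and angle between bag_arm's own z axis and vertical below 0.1 rad and angle between the x axis of bag_arm and the x axis of green_upright, either way round below 0.15 rad and value of joint green_catch below 0.002 m and linear speed of bag_arm below 0.01 m/s); the robot touches nothing.
It fails at once if a bystander is shifted by more than 30 mm or tipped over (distance of any of clear_cup, phone, till_roll, remote, shaker, card_reader, lid_stack from where it was at the start of the episode above 0.03 m or angle between any of clear_cup, till_roll, shaker's own z axis and vertical above 0.5 rad).
It also fails if it takes over 62 s, if anything falls off the work surface, if the arm or the gripper's body presses on something with over 40 N, if the wrist force passes 120 N, or if a joint passes its speed limit or range.

## Working session

There is one attempt and no reset: what is moved stays moved. The work goes in short steps, Python scripts to look and compute and a tool call to move; the robot and the scene stay as the last step left them, time stands still between calls to the robot, and variables do not carry over. Pictures are saved under pics/ and viewed, and the job is handed in when it is done.

Besides the shell and the picture viewer there is one more tool, called as name(argument=value, ...), one argument or row to a line, values as JSON. drive_tool: Moves the arm, as the interface text tells. Its arguments: {"type":"object","properties":{"commands":{"type":"array"},"force":{"type":"number"}},"required":["commands"]}

```bash
mkdir -p pics; ls; python3 - <<'E'
from cell import env
import cv2,numpy as np
np.set_printoptions(precision=4,suppress=True)
o=env.get_obs()
for k,v in o.items(): print(k,v)
for n in ["scene","top"]:
    c=env.read_camera(n); cv2.imwrite(f"pics/{n}0.png",c["img"]); np.savez(f"{n}0.npz",**c); print(n,c["mtx"],c["pose"])
E
```

```text
pics
time_s 0.0
qpos [-68.9211  18.438   -4.014   83.1762   1.2952  78.5399  -3.2593]
joint_velocities [-0.0398 -0.0663  0.0679 -0.0678 -0.067   0.0866 -0.0496]
effort [ -0.0001 -49.1291  -0.4041 -31.2527  -0.0641   0.0437   0.0002]
tool_pos [0.2251 0.6093 0.2912]
tool_rot [-179.891     0.0065  159.7302]
force [ 0.128   0.7765 -0.2734]
wrist_torque [ 0.001  -0.0122 -0.0064]
grip_width 0.08688933536853695
scene [[478.2282   0.     331.2055]
 [  0.     478.2282 199.8835]
 [  0.       0.       1.    ]] [[ 0.7824  0.5282 -0.3298  0.993 ]
 [ 0.6227 -0.6711  0.4023 -0.5206]
 [-0.0088 -0.5202 -0.854   1.3425]
 [ 0.      0.      0.      1.    ]]
top [[451.642    0.     324.2763]
 [  0.     451.642  203.6583]
 [  0.       0.       1.    ]] [[-0.0022 -0.9977  0.0674  0.4593]
 [-1.      0.0024  0.0025  0.0869]
 [-0.0026 -0.0674 -0.9977  1.3768]
 [ 0.      0.      0.      1.    ]]
```

View pics/scene0.png

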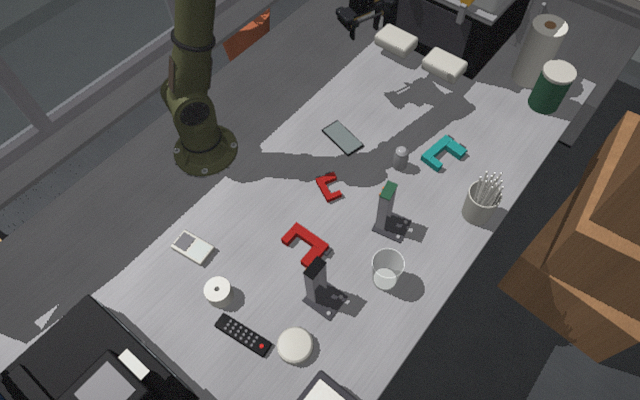

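View pics/top0.png

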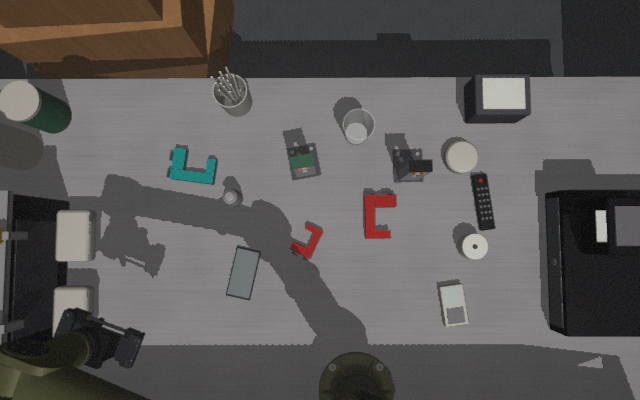

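The top picture shows three U-shaped arms: turquoise (193,168), small red (308,241) and large red (380,216). The large red one fits, since it isn't turquoise and is the larger of the rest. The green cap is at (303,160), the black cap at (415,165). I'll confirm with enlarged crops.

```bash
python3 - <<'E'
import cv2,numpy as np
a=cv2.imread("pics/top0.png"); 
cv2.imwrite("pics/c1.png",cv2.resize(a[180:255,350:450],None,fx=8,fy=8,interpolation=cv2.INTER_CUBIC))
cv2.imwrite("pics/c2.png",cv2.resize(a[120:195,265:345],None,fx=8,fy=8,interpolation=cv2.INTER_CUBIC))
b=cv2.imread("pics/scene0.png")
cv2.imwrite("pics/c3.png",cv2.resize(b[170:290,260:420],None,fx=5,fy=5,interpolation=cv2.INTER_CUBIC))
E
```

```text
(no output)
```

View pics/c1.png

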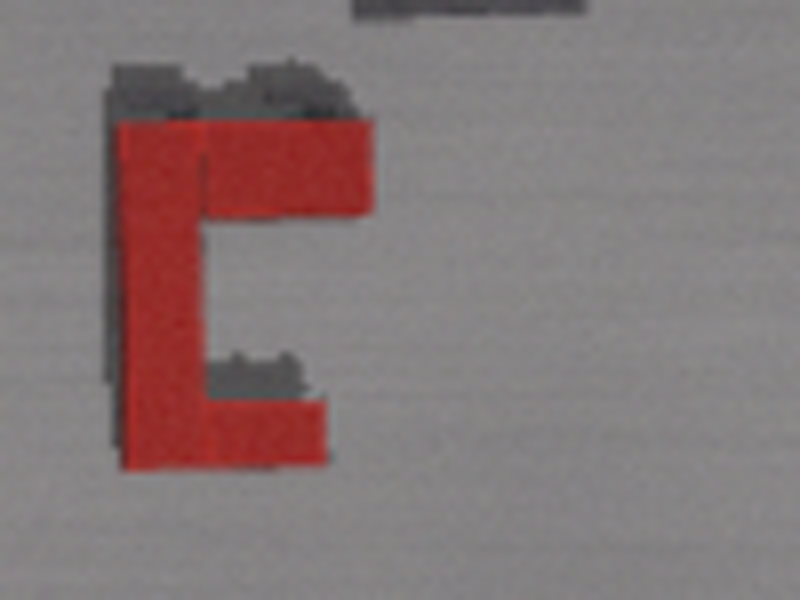

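View pics/c2.png

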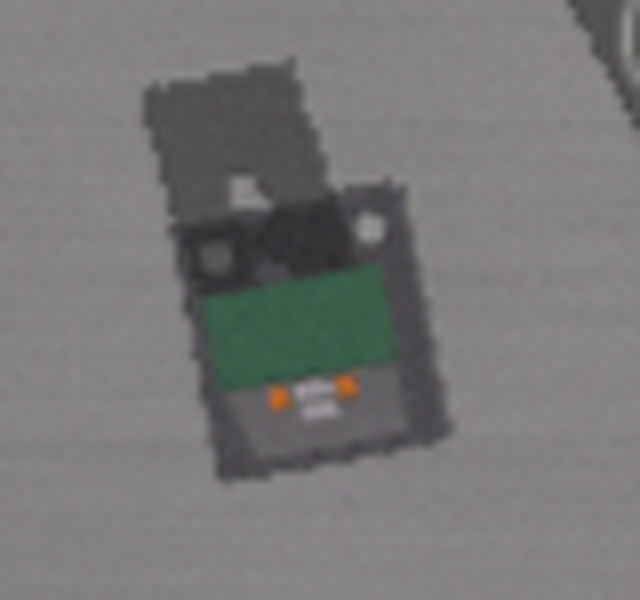

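View pics/c3.png

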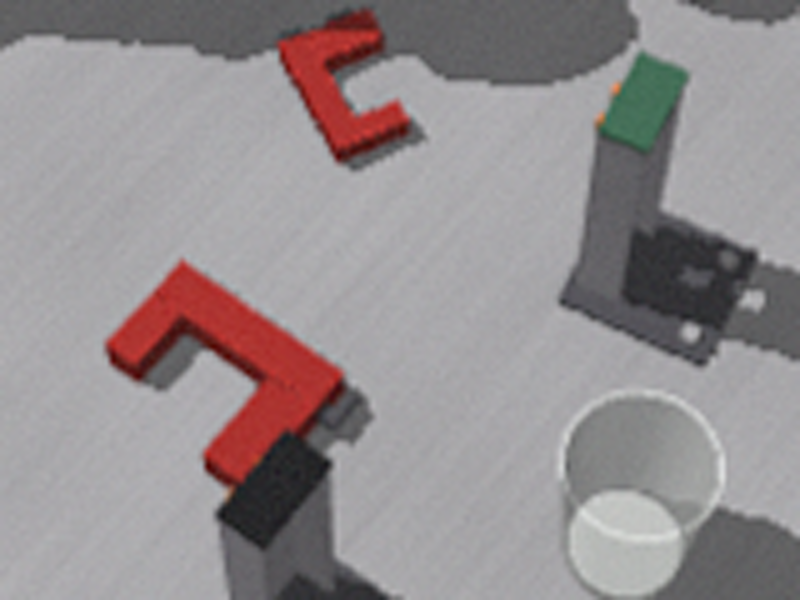

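```bash
cat > h.py <<'E'
import numpy as np,cv2
from scipy.optimize import least_squares
np.set_printoptions(precision=4,suppress=True)
def ray(c,uv,z):
    d=c["pose"][:3,:3]@np.linalg.inv(c["mtx"])@np.array([uv[0],uv[1],1.]); o=c["pose"][:3,3]
    return o+d*(z-o[2])/d[2]
def proj(c,P):
    P=np.atleast_2d(P); T=np.linalg.inv(c["pose"]); q=P@T[:3,:3].T+T[:3,3]; q=q@c["mtx"].T
    return q[:,:2]/q[:,2:]
def up(p,x0,y0,s): return (np.array(p,float)+.5)/s-.5+np.array([x0,y0])
def fit(w,m): # 2D rigid: world = R m + t
    w=np.asarray(w)[:,:2]; m=np.asarray(m,float)
    def f(p):
        c,s=np.cos(p[2]),np.sin(p[2]); return (m@np.array([[c,s],[-s,c]])+p[:2]-w).ravel()
    best=min((least_squares(f,[*w.mean(0),a]) for a in (0,1.5,3,-1.5)),key=lambda r:r.cost)
    return best.x[:2],np.degrees(best.x[2]),best.fun.reshape(-1,2)*1e3
E
python3 - <<'E'
from h import *
c=dict(np.load("top0.npz"))
pix=up([(118,120),(375,119),(373,215),(202,217),(205,400),(326,400),(327,468),(122,470)],350,180,8)
# model in-plane coordinates (x, -z) : arm x -> u, arm z -> -v
m=np.array([(0,0),(0,-95),(-36,-95),(-36,-30),(-105,-30),(-105,-75),(-130,-75),(-130,0)])/1e3
print("arm",*fit([ray(c,p,.028) for p in pix],m))
pix=up([(220,482),(452,432),(403,182),(175,225)],265,120,8)
m=np.array([(-5,45),(-5,-45),(95,-45),(95,45)])/1e3
print("foot",*fit([ray(c,p,.006) for p in pix],m))
pix=up([(203,297),(380,265),(397,360),(220,390)],265,120,8)
w=np.array([ray(c,p,.191) for p in pix]);print(w, np.linalg.norm(np.diff(w,axis=0),axis=1))
for n,p,z in [("cup",(358,125),.06),("phone",(243,273),.009),("till",(475,246),.058),("shaker",(231,198),.092),("smallred",(308,241),.02),("blackcap",(413,165),.19),("pens",(231,92),.1),("lid",(461,156),.038)]: print(n,ray(c,p,z))
E
```

```text
arm [ 0.5771 -0.0304] 0.31833194020973726 [[-0.3732 -0.5779]
 [ 0.013   0.6548]
 [ 0.0313 -0.7598]
 [ 0.268   0.3233]
 [-0.419   0.3918]
 [-0.0684  0.4601]
 [ 0.1947  0.3887]
 [ 0.3536 -0.881 ]]
foot [0.6394 0.1447] 10.87232897362656 [[ 0.8655 -0.4921]
 [-1.1466 -0.2894]
 [ 0.4067 -0.0672]
 [-0.1255  0.8488]]
[[0.6644 0.1805 0.191 ]
 [0.675  0.1219 0.191 ]
 [0.6432 0.1163 0.191 ]
 [0.6334 0.1748 0.191 ]] [0.0596 0.0323 0.0594]
cup [ 0.7811 -0.0101  0.06  ]
phone [0.3434 0.335  0.009 ]
till [ 0.4241 -0.3476  0.058 ]
shaker [0.5629 0.3563 0.092 ]
smallred [0.439  0.1392 0.02  ]
blackcap [ 0.6415 -0.1453  0.19  ]
pens [0.8689 0.3582 0.1   ]
lid [ 0.6916 -0.3189  0.038 ]
```

The crops confirm the large red U at top-view pixels 364–397 × 195–239. It's lying with claws to world +x and z to world -y. The green upright is at about (0.639, 0.145), yaw about 10.5°. Next I'll write a row planner.

```bash
cat >> h.py <<'E'
from scipy.spatial.transform import Rotation as Ro, Slerp
def plan(segs,hand,p0=None,R0=None):
    """segs: list of (target TCP pos, rpy deg, n rows). prints rows for drive_tool"""
    if p0 is None:
        from cell import env
        o=env.get_obs(); p0=np.array(o["tool_pos"]); R0=Ro.from_euler("xyz",o["tool_rot"],degrees=True)
    rows=[]
    for tp,rpy,n in segs:
        R1=Ro.from_euler("xyz",rpy,degrees=True); tp=np.array(tp); a=p0.copy(); Rs=R0
        dv=(Rs.inv()*R1).as_rotvec(degrees=True)
        for i in range(n):
            tgt=a+(tp-a)*(i+1)/n
            d=R0.inv().apply(tgt-p0)*100; d=np.round(d,2)
            Rt=Rs*Ro.from_rotvec(dv*(i+1)/n,degrees=True)
            r=np.round((R0.inv()*Rt).as_rotvec(degrees=True),2)
            rows.append([*(float(x)+0 for x in d),*(float(x)+0 for x in r),hand])
            p0=p0+R0.apply(d/100); R0=R0*Ro.from_rotvec(r,degrees=True)
    print(str(rows).replace(" ","").replace("-0.0,","0,").replace(".0,",","))
    print("end",p0,R0.as_euler("xyz",degrees=True),"max",np.abs(np.array(rows)).max(0))
def shot(name,fn):
    from cell import env
    c=env.read_camera(name); cv2.imwrite("pics/"+fn+".png",c["img"]); np.savez(fn+".npz",**c); return c
E
python3 -c "
from h import *
plan([((.50,.15,.29),(180,0,105),18)],1)
"
```

```text
[[-2.32,-1.87,0.01,0,0,3.04,1],[-2.41,-1.73,0.01,-0.01,0.01,3.04,1],[-2.5,-1.61,0.01,0,0,3.04,1],[-2.58,-1.48,0.01,-0.01,0,3.04,1],[-2.66,-1.33,0.01,0,0,3.04,1],[-2.73,-1.2,0.01,-0.01,0.01,3.04,1],[-2.78,-1.04,0.01,0,0,3.04,1],[-2.84,-0.9,0.01,-0.01,0,3.05,1],[-2.87,-0.75,0.01,0,0.01,3.04,1],[-2.92,-0.59,0,-0.01,0,3.04,1],[-2.94,-0.43,0.01,0,0,3.04,1],[-2.96,-0.28,0.01,-0.01,0,3.04,1],[-2.97,-0.12,0.01,0,0.01,3.04,1],[-2.98,0.03,0.01,-0.01,0,3.04,1],[-2.97,0.2,0,0,0,3.04,1],[-2.95,0.35,0.01,0,0.01,3.04,1],[-2.93,0.5,0.01,-0.01,0,3.04,1],[-2.9,0.67,0.01,0,0,3.04,1]]
end [0.5  0.15 0.29] [-179.996     0.002   105.0018] max [2.98 1.87 0.01 0.01 0.01 3.05 1.  ]
```

drive_tool(
  commands=[
    [-2.3, -1.9, 0, 0, 0, 3.04, 1],
    [-2.4, -1.7, 0, 0, 0, 3.04, 1],
    [-2.5, -1.6, 0, 0, 0, 3.04, 1],
    [-2.6, -1.5, 0, 0, 0, 3.04, 1],
    [-2.66, -1.3, 0, 0, 0, 3.04, 1],
    [-2.7, -1.2, 0, 0, 0, 3.04, 1],
    [-2.8, -1.0, 0, 0, 0, 3.04, 1],
    [-2.8, -0.9, 0, 0, 0, 3.04, 1],
    [-2.9, -0.75, 0, 0, 0, 3.04, 1],
    [-2.9, -0.6, 0, 0, 0, 3.04, 1],
    [-2.9, -0.4, 0, 0, 0, 3.04, 1],
    [-3, -0.3, 0, 0, 0, 3.04, 1],
    [-3, -0.1, 0, 0, 0, 3.04, 1],
    [-3, 0, 0, 0, 0, 3.04, 1],
    [-3, 0.2, 0, 0, 0, 3.04, 1],
    [-3, 0.35, 0, 0, 0, 3.04, 1],
    [-2.9, 0.5, 0, 0, 0, 3.04, 1],
    [-2.9, 0.7, 0, 0, 0, 3.04, 1],
  ],
)

```text
time_s: 1.6
tool_pos: [0.5011, 0.1489, 0.292]
tool_rot: [-180.0, -0.0, 104.9]
force: [0.6, 1.4, 0.2]
grip_width: 0.0865
```

```bash
python3 -c "
from h import *
c=shot('wrist','w1')
from cell import env
o=env.get_obs();print(o['time_s'],o['tool_pos'],o['tool_rot'],o['qpos'],o['force']);print(c['mtx'],c['pose'])
"
```

```text
1.65 [0.5042 0.142  0.2922] [179.9206   0.2527 104.2376] [-40.0978   2.6187  22.1111 101.7665  -0.7512  75.7456  -3.5858] [ 2.5694 -4.2986  1.1744]
[[294.6019   0.     320.0272]
 [  0.     294.6019 203.6665]
 [  0.       0.       1.    ]] [[ 0.9664  0.2495  0.0621  0.484 ]
 [ 0.2571 -0.9379 -0.2331  0.2118]
 [ 0.0001  0.2412 -0.9705  0.3852]
 [ 0.      0.      0.      1.    ]]
```

View pics/w1.png

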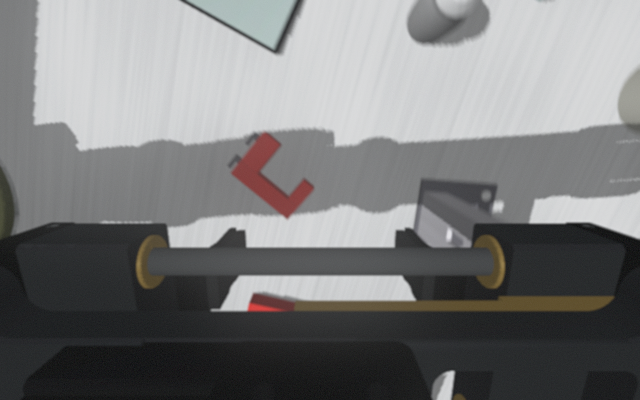

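The wrist camera sits on the tool's +x side and sees what lies beyond the fingers that way. Next I go to the tilted hover for the nose. From there it should see both the arm and the upright.

```bash
python3 -c "
from h import *
R=Ro.from_euler('x',45,degrees=True)*Ro.from_euler('xyz',[180,0,90],degrees=True)
e=R.as_euler('xyz',degrees=True);print(e, R.as_matrix())
plan([((.46,-.1925,.135),e,15)],1)
"
```

```text
[180. -45.  90.] [[ 0.      1.      0.    ]
 [ 0.7071 -0.      0.7071]
 [ 0.7071  0.     -0.7071]]
[[-2.08,-0.84,1.06,-0.37,3,0.9,1],[-2.15,-0.8,0.94,-0.36,3,0.91,1],[-2.21,-0.78,0.82,-0.37,3,0.9,1],[-2.26,-0.75,0.7,-0.36,3,0.9,1],[-2.31,-0.72,0.57,-0.37,3,0.9,1],[-2.34,-0.69,0.45,-0.37,3,0.91,1],[-2.37,-0.65,0.32,-0.36,3,0.9,1],[-2.4,-0.61,0.19,-0.37,3,0.9,1],[-2.41,-0.58,0.06,-0.36,3,0.91,1],[-2.42,-0.54,-0.06,-0.37,3,0.9,1],[-2.42,-0.49,-0.2,-0.36,3,0.9,1],[-2.42,-0.46,-0.33,-0.37,3,0.91,1],[-2.4,-0.42,-0.46,-0.37,3,0.9,1],[-2.39,-0.38,-0.58,-0.36,3,0.9,1],[-2.35,-0.34,-0.71,-0.37,3,0.9,1]]
end [ 0.46   -0.1925  0.135 ] [179.9925 -44.9954  90.0066] max [2.42 0.84 1.06 0.37 3.   0.91 1.  ]
```

drive_tool(
  commands=[
    [-2.1, -0.84, 1.06, -0.37, 3, 0.9, 1],
    [-2.15, -0.8, 0.94, -0.36, 3, 0.9, 1],
    [-2.2, -0.8, 0.8, -0.37, 3, 0.9, 1],
    [-2.25, -0.75, 0.7, -0.36, 3, 0.9, 1],
    [-2.3, -0.7, 0.55, -0.37, 3, 0.9, 1],
    [-2.35, -0.7, 0.45, -0.37, 3, 0.9, 1],
    [-2.35, -0.65, 0.3, -0.36, 3, 0.9, 1],
    [-2.4, -0.6, 0.2, -0.37, 3, 0.9, 1],
    [-2.4, -0.6, 0.05, -0.36, 3, 0.9, 1],
    [-2.4, -0.55, -0.05, -0.37, 3, 0.9, 1],
    [-2.4, -0.5, -0.2, -0.36, 3, 0.9, 1],
    [-2.4, -0.45, -0.33, -0.37, 3, 0.9, 1],
    [-2.4, -0.4, -0.45, -0.37, 3, 0.9, 1],
    [-2.4, -0.4, -0.6, -0.36, 3, 0.9, 1],
    [-2.35, -0.35, -0.7, -0.37, 3, 0.9, 1],
    [0, 0, 0, 0, 0, 0, 1],
    [0, 0, 0, 0, 0, 0, 1],
    [0, 0, 0, 0, 0, 0, 1],
  ],
)

```text
time_s: 3.15
tool_pos: [0.4605, -0.1829, 0.1345]
tool_rot: [-179.8, -45.3, 90.7]
force: [0.1, -0.1, 1.2]
grip_width: 0.0872
```

```bash
python3 -c "
from h import *
c=shot('wrist','w2')
from cell import env
o=env.get_obs();print(o['time_s'],o['tool_pos'],o['tool_rot'],o['qpos'],o['force'])
"
```

```text
3.2 [ 0.4609 -0.1823  0.1352] [-179.9231  -45.251    90.8621] [  5.6476  32.1431  40.3653 103.473  -47.4744  93.9635  64.5505] [-0.1611  0.6476 -0.5356]
```

View pics/w2.png

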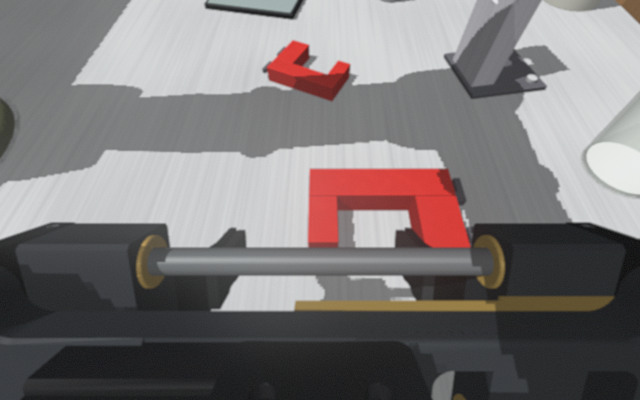

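The wrist view shows the red arm's nose at columns 310–337, centred between the fingers (about 235 and 405). I'll cross-check the arm pose from this view.

```bash
python3 - <<'E'
from h import *
c=dict(np.load("w2.npz"))
a=cv2.imread("pics/w2.png")
cv2.imwrite("pics/c4.png",cv2.resize(a[150:250,290:490],None,fx=4,fy=4,interpolation=cv2.INTER_CUBIC))
def armw(o,yaw,pts):
    th=np.radians(yaw); X=np.array([np.cos(th),np.sin(th),0]);Y=np.array([0,0,1.]);Z=np.cross(X,Y)
    pts=np.array(pts)/1e3
    return np.array([*o,.014])+pts[:,:1]*X+pts[:,1:2]*Y+pts[:,2:]*Z
pts=[(0,14,0),(-130,14,0),(-105,14,30),(-36,14,30),(-105,14,75),(-130,14,75),(0,14,95)]
print((proj(c,armw((.5771,-.0304),.3,pts))-[290,150])*4)
E
```

```text
[[630.7795  76.7621]
 [ 74.8427  72.9877]
 [183.7875 181.2035]
 [496.4533 183.5196]
 [187.8208 368.9139]
 [ 63.6858 367.8603]
 [737.234  469.7029]]
```

View pics/c4.png

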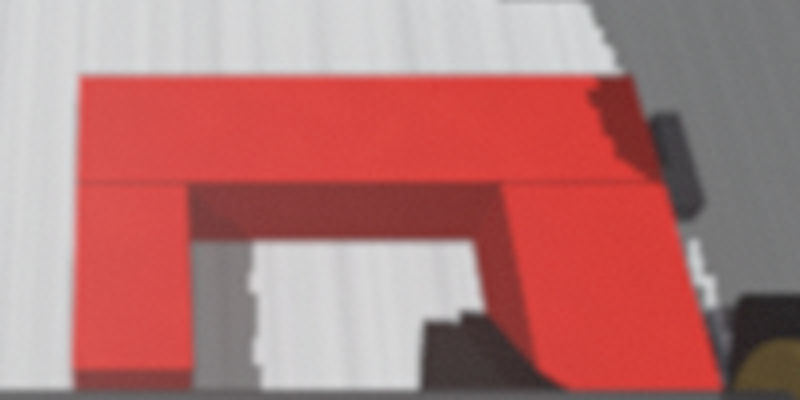

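```bash
python3 -c "
from h import *
plan([((.4605,-.1223,.0605),(180,-45,90),8)],1)
"
```

```text
[[-0.13,0.01,1.19,-0.09,-0.03,0.08,1],[-0.14,0,1.19,-0.08,-0.03,0.07,1],[-0.13,0.01,1.19,-0.09,-0.03,0.08,1],[-0.13,0,1.19,-0.08,-0.04,0.07,1],[-0.14,0,1.19,-0.09,-0.03,0.08,1],[-0.13,0,1.19,-0.09,-0.03,0.08,1],[-0.13,0,1.19,-0.08,-0.03,0.07,1],[-0.13,0,1.19,-0.09,-0.03,0.08,1]]
end [ 0.4605 -0.1223  0.0605] [179.9994 -45.0006  89.9978] max [0.14 0.01 1.19 0.09 0.04 0.08 1.  ]
```

drive_tool(
  commands=[
    [-0.13, 0, 1.2, -0.09, -0.03, 0.08, 1],
    [-0.13, 0, 1.2, -0.09, -0.03, 0.08, 1],
    [-0.13, 0, 1.2, -0.09, -0.03, 0.08, 1],
    [-0.13, 0, 1.2, -0.09, -0.03, 0.08, 1],
    [-0.13, 0, 1.2, -0.09, -0.03, 0.08, 1],
    [-0.13, 0, 1.2, -0.09, -0.03, 0.08, 1],
    [-0.13, 0, 1.15, -0.09, -0.03, 0.08, 1],
    [-0.13, 0, 1.15, -0.09, -0.03, 0.08, 1],
    [0, 0, 0, 0, 0, 0, 1],
    [0, 0, 0, 0, 0, 0, 1],
  ],
)

```text
time_s: 4.03
tool_pos: [0.4595, -0.123, 0.0597]
tool_rot: [-179.8, -45.0, 89.7]
force: [-0.8, -0.2, 0.7]
grip_width: 0.0869
```

```bash
python3 -c "
from h import *
c=shot('wrist','w3');c=shot('top','t3');c=shot('scene','s3')
from cell import env
o=env.get_obs();print(o['time_s'],o['tool_pos'],o['tool_rot'],o['qpos'],o['force'])
"
```

```text
4.1833 [ 0.4601 -0.1243  0.0606] [-179.9773  -44.9364   89.7902] [  2.4381  34.7693  37.3148 110.4093 -52.6997  84.7676  66.877 ] [-0.3587  0.5314 -0.2003]
```

View pics/w3.png

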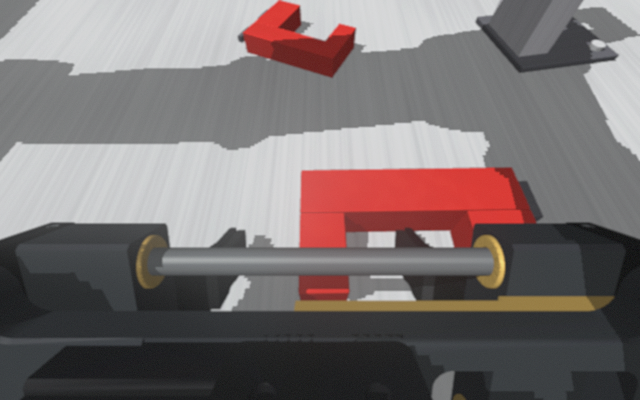

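View pics/s3.png

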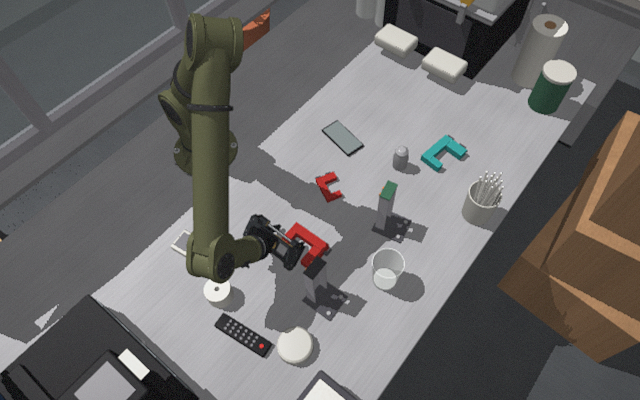

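The fingers straddle the nose (wrist view: nose at columns 300–348 between fingers at about 240 and 400). Nothing else is touched. Gripping.

drive_tool(
  commands=[
    [0, 0, 0, 0, 0, 0, 0],
    [0, 0, 0, 0, 0, 0, 0],
    [0, 0, 0, 0, 0, 0, 0],
    [0, 0, 0, 0, 0, 0, 0],
    [0, 0, 0, 0, 0, 0, 0],
    [0, 0, 0, 0, 0, 0, 0],
  ],
  force=40,
)

```text
time_s: 4.68
tool_pos: [0.4598, -0.1236, 0.0603]
tool_rot: [-179.9, -45.0, 89.8]
force: [0.6, -0.8, -0.1]
grip_width: 0.0549
```

drive_tool(
  commands=[
    [0, 0, 0, 0, 0, 0, 0],
    [0, 0, 0, 0, 0, 0, 0],
    [0, 0, 0, 0, 0, 0, 0],
    [0, 0, 0, 0, 0, 0, 0],
    [0, 0, 0, 0, 0, 0, 0],
    [0, 0, 0, 0, 0, 0, 0],
    [0, 0, 0, 0, 0, 0, 0],
    [0, 0, 0, 0, 0, 0, 0],
  ],
)

```text
time_s: 5.35
tool_pos: [0.4599, -0.1235, 0.0603]
tool_rot: [-179.9, -45.0, 89.8]
force: [0.6, 0.6, -0.4]
grip_width: 0.0248
```

```bash
cat >> h.py <<'E'
def planG(segs,hand,L=.051,p0=None,R0=None):
    """segs (grasp point target, R target, n) ; finer: grasp point linear, rot slerp"""
    if p0 is None:
        from cell import env
        o=env.get_obs(); p0=np.array(o["tool_pos"]); R0=Ro.from_euler("xyz",o["tool_rot"],degrees=True)
    S=[];p,R=p0+R0.apply([0,0,L]),R0
    for tg,rpy,n in segs:
        R1=Ro.from_euler("xyz",rpy,degrees=True); dv=(R.inv()*R1).as_rotvec(degrees=True)
        for i in range(n):
            Rt=R*Ro.from_rotvec(dv*(i+1)/n,degrees=True); g=p+(np.array(tg)-p)*(i+1)/n
            S.append((g-Rt.apply([0,0,L]),Rt.as_euler("xyz",degrees=True),1))
        p,R=np.array(tg),R1
    plan(S,hand,p0,R0)
E
python3 -c "
from h import *
e=(Ro.from_euler('x',-45,degrees=True)*Ro.from_euler('xyz',[180,0,89.8],degrees=True)).as_euler('xyz',degrees=True);print(e)
planG([((.46,-.0875,.105),(180,-45,89.8),5),((.46,-.01,.105),e,16)],0)
"
```

```text
[179.8     44.9997  89.7172]
[[1.14,0,-1.14,-0.01,0,0,0],[1.14,0,-1.15,-0.02,0.01,0,0],[1.15,-0.01,-1.14,-0.01,0,0,0],[1.14,0,-1.14,-0.01,0.01,0,0],[1.14,0,-1.15,-0.01,0,0,0],[0.84,0,0.37,-0.01,-5.63,0,0],[0.88,0,0.33,-0.01,-5.62,-0.01,0],[0.9,-0.01,0.3,-0.01,-5.63,0,0],[0.93,0,0.25,-0.01,-5.62,-0.01,0],[0.94,0,0.21,-0.01,-5.63,0,0],[0.97,0,0.16,-0.01,-5.62,0,0],[0.97,-0.01,0.12,-0.01,-5.63,-0.01,0],[0.99,0,0.08,-0.01,-5.62,0,0],[0.98,0,0.02,-0.01,-5.63,0,0],[0.98,-0.01,-0.02,-0.01,-5.62,-0.01,0],[0.98,0,-0.07,-0.01,-5.63,0,0],[0.96,0,-0.12,-0.01,-5.62,-0.01,0],[0.95,0,-0.16,-0.01,-5.63,0,0],[0.92,0,-0.2,-0.01,-5.62,0,0],[0.91,-0.01,-0.25,-0.01,-5.63,-0.01,0],[0.87,0,-0.28,-0.01,-5.62,0,0]]
end [0.46   0.0261 0.1411] [179.8002  44.9991  89.7161] max [1.15 0.01 1.15 0.02 5.63 0.01 0.  ]
```

drive_tool(
  commands=[
    [1.15, 0, -1.15, 0, 0, 0, 0],
    [1.15, 0, -1.15, 0, 0, 0, 0],
    [1.15, 0, -1.15, 0, 0, 0, 0],
    [1.15, 0, -1.15, 0, 0, 0, 0],
    [1.15, 0, -1.15, 0, 0, 0, 0],
  ],
)

```text
time_s: 5.77
tool_pos: [0.4593, -0.1237, 0.1416]
tool_rot: [-179.8, -44.9, 89.7]
force: [0.1, -1.6, -2.7]
grip_width: 0.025
```

drive_tool(
  commands=[
    [0.84, 0, 0.37, 0, -5.63, 0, 0],
    [0.88, 0, 0.33, 0, -5.63, 0, 0],
    [0.9, 0, 0.3, 0, -5.63, 0, 0],
    [0.93, 0, 0.25, 0, -5.63, 0, 0],
    [0.94, 0, 0.21, 0, -5.63, 0, 0],
    [0.97, 0, 0.16, 0, -5.63, 0, 0],
    [0.97, 0, 0.12, 0, -5.63, 0, 0],
    [0.99, 0, 0.08, 0, -5.63, 0, 0],
    [0.98, 0, 0.02, 0, -5.63, 0, 0],
    [0.98, 0, -0.02, 0, -5.63, 0, 0],
    [0.98, 0, -0.07, 0, -5.63, 0, 0],
    [0.96, 0, -0.12, 0, -5.63, 0, 0],
    [0.95, 0, -0.16, 0, -5.63, 0, 0],
    [0.92, 0, -0.2, 0, -5.63, 0, 0],
    [0.91, 0, -0.25, 0, -5.63, 0, 0],
    [0.87, 0, -0.28, 0, -5.63, 0, 0],
    [0, 0, 0, 0, 0, 0, 0],
    [0, 0, 0, 0, 0, 0, 0],
  ],
)

```text
time_s: 7.27
tool_pos: [0.4597, 0.0268, 0.1402]
tool_rot: [-179.7, 45.1, 90.2]
force: [0.4, -0.8, -2.6]
grip_width: 0.0244
```

```bash
python3 -c "
from h import *
c=shot('wrist','w4');c=shot('scene','s4')
from cell import env
o=env.get_obs();print(o['time_s'],o['tool_pos'],o['tool_rot'],o['qpos'],o['force'],o['grip_width'])
a=cv2.imread('pics/s4.png');cv2.imwrite('pics/s4c.png',cv2.resize(a[150:300,200:400],None,fx=4,fy=4,interpolation=cv2.INTER_CUBIC))
"
```

```text
7.3667 [0.4602 0.0246 0.1418] [-179.9209   45.0002   89.7647] [-54.6575  18.373   27.7244 115.9706  32.1996  73.5417 -43.3388] [ 0.3068 -0.4497 -2.6374] 0.024455722745864546
```

View pics/w4.png

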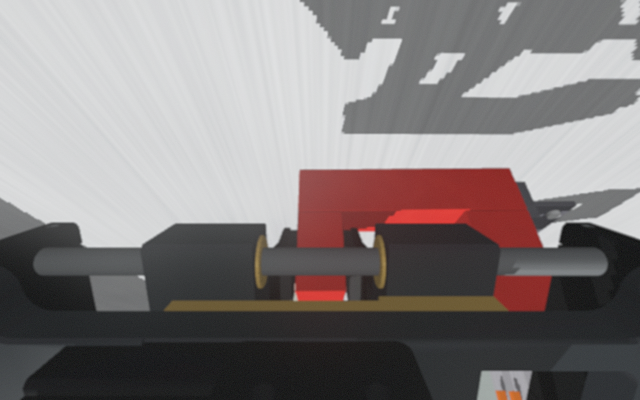

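View pics/s4c.png

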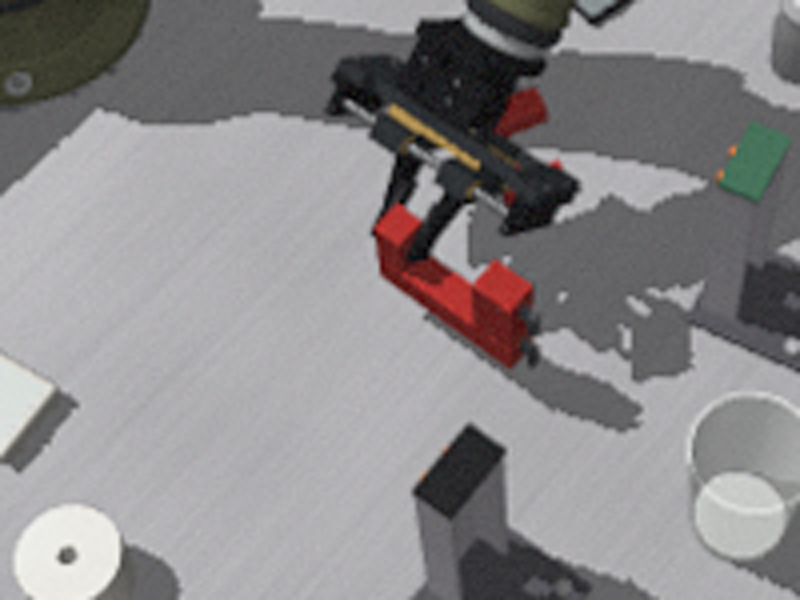

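The arm hangs upright in the gripper with no slip (wrist view matches the view before the lift). Lowering it.

drive_tool(
  commands=[
    [0.6, 0, 0.6, 0, 0, 0, 0],
    [0.6, 0, 0.6, 0, 0, 0, 0],
    [0.6, 0, 0.6, 0, 0, 0, 0],
    [0.6, 0, 0.6, 0, 0, 0, 0],
    [0.6, 0, 0.6, 0, 0, 0, 0],
    [0.2, 0, 0.2, 0, 0, 0, 0],
    [0, 0, 0, 0, 0, 0, 0],
    [0, 0, 0, 0, 0, 0, 0],
  ],
)

```text
time_s: 8.03
tool_pos: [0.4602, 0.0259, 0.096]
tool_rot: [-179.9, 45.1, 89.9]
force: [-0.0, 0.1, -2.2]
grip_width: 0.0245
```

drive_tool(
  commands=[
    [0.1, 0, 0.1, 0, 0, 0, 0],
    [0.07, 0, 0.07, 0, 0, 0, 0],
    [0.04, 0, 0.04, 0, 0, 0, 0],
    [0, 0, 0, 0, 0, 0, 0],
  ],
)

```text
time_s: 8.37
tool_pos: [0.4604, 0.0262, 0.0936]
tool_rot: [-180.0, 45.1, 89.9]
force: [-1.7, 1.4, 0.5]
grip_width: 0.0249
```

drive_tool(
  commands=[
    [0.05, 0, 0.05, 0, 0, 0, 0],
    [0.03, 0, 0.03, 0, 0, 0, 0],
    [0, 0, 0, 0, 0, 0, 0],
  ],
)

```text
time_s: 8.62
tool_pos: [0.4602, 0.0262, 0.0927]
tool_rot: [-179.9, 45.1, 89.9]
force: [-4.7, 2.9, 5.7]
grip_width: 0.0248
```

drive_tool(
  commands=[
    [0, 0, 0, 0, 0, 0, 0.6],
    [0, 0, 0, 0, 0, 0, 0.6],
    [0, 0, 0, 0, 0, 0, 0.6],
    [0, 0, 0, 0, 0, 0, 0.6],
    [0, 0, 0, 0, 0, 0, 0.6],
    [0, 0, 0, 0, 0, 0, 0.6],
  ],
)

```text
time_s: 9.12
tool_pos: [0.4603, 0.0259, 0.092]
tool_rot: [-179.9, 45.1, 89.9]
force: [-0.1, 0.8, -0.6]
grip_width: 0.0505
```

```bash
python3 -c "
from h import *
c=shot('wrist','w5');c=shot('scene','s5')
a=cv2.imread('pics/s5.png');cv2.imwrite('pics/s5c.png',cv2.resize(a[150:300,200:400],None,fx=4,fy=4,interpolation=cv2.INTER_CUBIC))
"
```

```text
(no output)
```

View pics/w5.png

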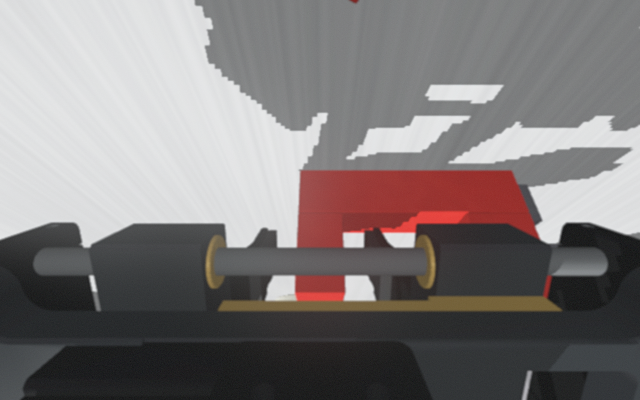

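View pics/s5c.png

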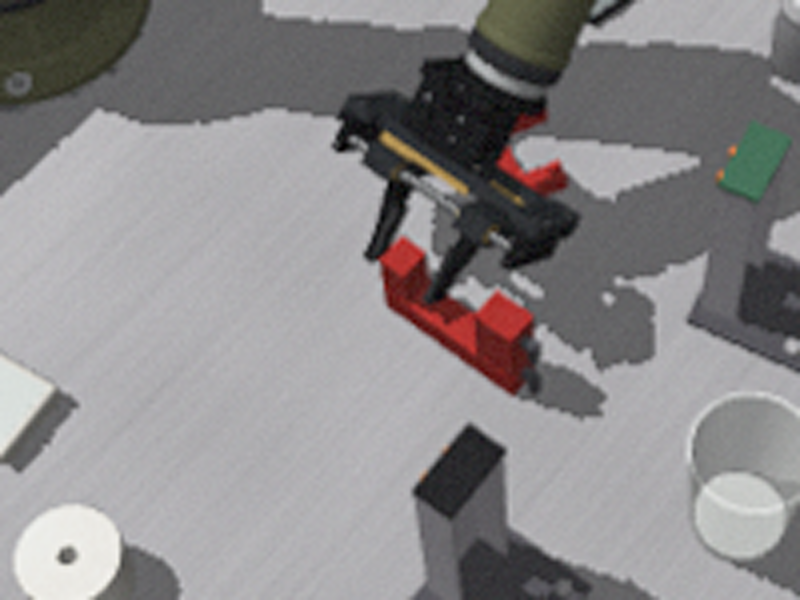

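The arm is standing and released: in the scene crop it rests on its lower edge with clear finger gaps on both sides of the nose. Backing off, then going over the leg.

drive_tool(
  commands=[
    [0, 0, -1, 0, 0, 0, 0.6],
    [0, 0, -1.8, 0, 0, 0, 1],
    [0, 0, -2, 0, 0, 0, 1],
    [0, 0, -2, 0, 0, 0, 1],
    [0, 0, -2, 0, 0, 0, 1],
    [0, 0, -1.2, 0, 0, 0, 1],
  ],
)

```text
time_s: 9.72
tool_pos: [0.461, 0.0993, 0.1643]
tool_rot: [180.0, 45.0, 89.9]
force: [0.1, 0.4, -0.2]
grip_width: 0.0775
```

```bash
python3 -c "
from h import *
c=shot('wrist','w6')
from cell import env
o=env.get_obs();print(o['time_s'],o['tool_pos'],o['tool_rot'],o['qpos'],o['force'],o['grip_width'])
plan([((.555,-.02,.25),(180,0,0.3),18)],1)
"
```

```text
9.7667 [0.4617 0.1007 0.1649] [179.8337  44.8822  89.9451] [-58.3574  20.0319  24.9402 109.8952  28.6601  80.1765 -45.0772] [0.9723 2.0352 0.638 ] 0.08112558060318889
[[-0.81,0.52,0.14,1.95,1.95,4.7,1],[-0.77,0.59,0.09,1.95,1.94,4.71,1],[-0.71,0.65,0.05,1.95,1.95,4.7,1],[-0.67,0.71,0,1.95,1.95,4.71,1],[-0.6,0.75,-0.04,1.94,1.95,4.7,1],[-0.54,0.81,-0.09,1.95,1.94,4.71,1],[-0.46,0.84,-0.14,1.95,1.95,4.7,1],[-0.39,0.87,-0.18,1.95,1.95,4.71,1],[-0.31,0.89,-0.22,1.95,1.94,4.7,1],[-0.23,0.91,-0.26,1.95,1.95,4.71,1],[-0.14,0.91,-0.3,1.95,1.95,4.7,1],[-0.05,0.91,-0.34,1.95,1.95,4.7,1],[0.02,0.9,-0.36,1.94,1.94,4.71,1],[0.12,0.88,-0.39,1.95,1.95,4.7,1],[0.2,0.85,-0.42,1.95,1.95,4.71,1],[0.28,0.82,-0.44,1.95,1.94,4.7,1],[0.37,0.78,-0.45,1.95,1.95,4.71,1],[0.44,0.73,-0.46,1.95,1.95,4.7,1]]
end [ 0.555 -0.02   0.25 ] [-179.998    -0.001     0.3017] max [0.81 0.91 0.46 1.95 1.95 4.71 1.  ]
```

View pics/w6.png

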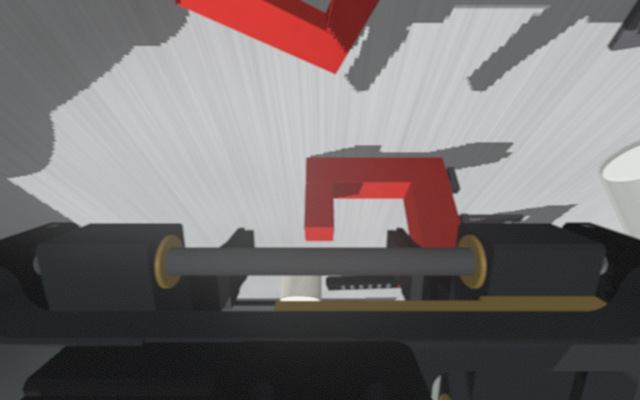

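The large arm stands free in view (bar top at rows 157–185, leg at columns 405–460), undisturbed. Moving over the leg.

drive_tool(
  commands=[
    [-0.8, 0.52, 0.14, 1.95, 1.95, 4.7, 1],
    [-0.77, 0.59, 0.09, 1.95, 1.95, 4.7, 1],
    [-0.7, 0.65, 0.05, 1.95, 1.95, 4.7, 1],
    [-0.67, 0.7, 0, 1.95, 1.95, 4.7, 1],
    [-0.6, 0.75, -0.04, 1.95, 1.95, 4.7, 1],
    [-0.54, 0.8, -0.09, 1.95, 1.95, 4.7, 1],
    [-0.46, 0.84, -0.14, 1.95, 1.95, 4.7, 1],
    [-0.39, 0.87, -0.18, 1.95, 1.95, 4.7, 1],
    [-0.3, 0.89, -0.22, 1.95, 1.95, 4.7, 1],
    [-0.23, 0.9, -0.26, 1.95, 1.95, 4.7, 1],
    [-0.14, 0.9, -0.3, 1.95, 1.95, 4.7, 1],
    [-0.05, 0.9, -0.34, 1.95, 1.95, 4.7, 1],
    [0, 0.9, -0.36, 1.95, 1.95, 4.7, 1],
    [0.12, 0.88, -0.39, 1.95, 1.95, 4.7, 1],
    [0.2, 0.85, -0.42, 1.95, 1.95, 4.7, 1],
    [0.28, 0.82, -0.44, 1.95, 1.95, 4.7, 1],
    [0.37, 0.78, -0.45, 1.95, 1.95, 4.7, 1],
    [0.44, 0.73, -0.46, 1.95, 1.95, 4.7, 1],
    [0, 0, 0, 0, 0, 0, 1],
    [0, 0, 0, 0, 0, 0, 1],
  ],
)

```text
time_s: 11.43
tool_pos: [0.5526, -0.0245, 0.2474]
tool_rot: [179.8, 0.3, 0.1]
force: [-1.1, 0.1, -1.1]
grip_width: 0.0871
```

```bash
python3 -c "
from h import *
c=shot('wrist','w7');shot('top','t7');shot('scene','s7')
from cell import env
o=env.get_obs();print(o['time_s'],o['tool_pos'],o['tool_rot'],o['qpos'],o['force'],o['grip_width'])
a=cv2.imread('pics/t7.png');cv2.imwrite('pics/t7c.png',cv2.resize(a[120:260,270:450],None,fx=4,fy=4,interpolation=cv2.INTER_CUBIC))
"
```

```text
11.5833 [ 0.5529 -0.0222  0.2468] [179.8148   0.3057   0.3461] [-39.0026   9.853   42.8773 101.7447  -6.8393  71.4205 -83.9808] [-0.6636 -0.0107 -0.4384] 0.0870397997756315
```

View pics/w7.png

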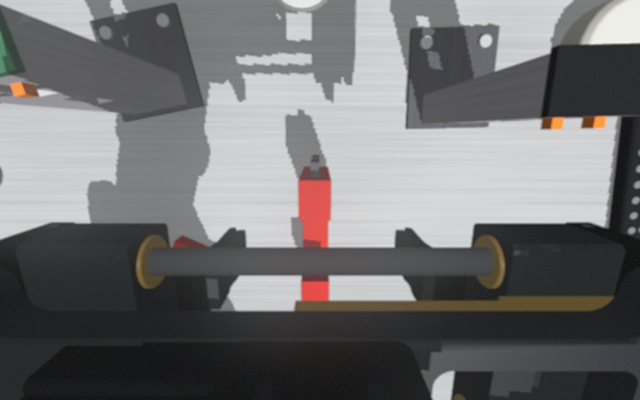

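View pics/t7c.png

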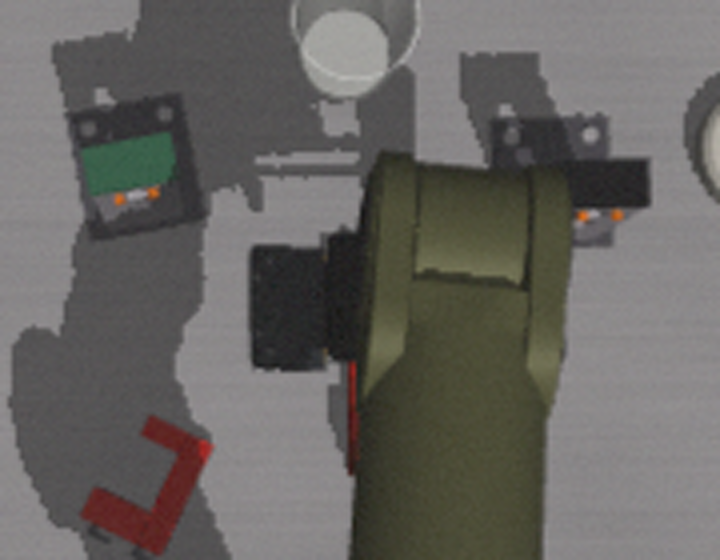

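View pics/s7.png

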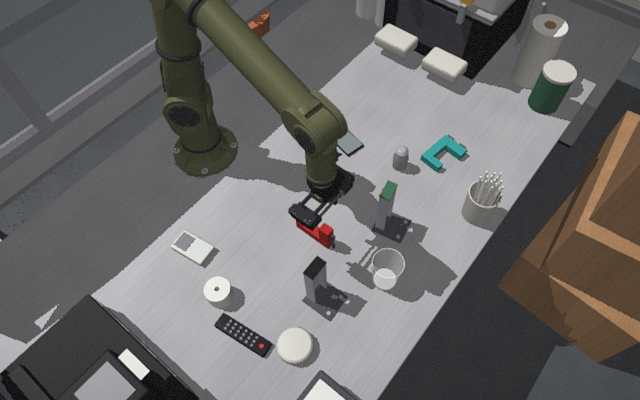

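The wrist view shows the leg top at columns 298–331, rows 168–222, with the claw at (315,160). It lies between the fingers, and both uprights are in view. Zooming to measure.

```bash
python3 - <<'E'
from h import *
a=cv2.imread("pics/w7.png")
cv2.imwrite("pics/c7.png",cv2.resize(a[145:310,270:370],None,fx=3.6,fy=3.6,interpolation=cv2.INTER_CUBIC)); 
cv2.imwrite("pics/c7b.png",cv2.resize(a[0:130,0:220],None,fx=3.6,fy=3.6,interpolation=cv2.INTER_CUBIC)); 
E
```

```text
(no output)
```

View pics/c7.png

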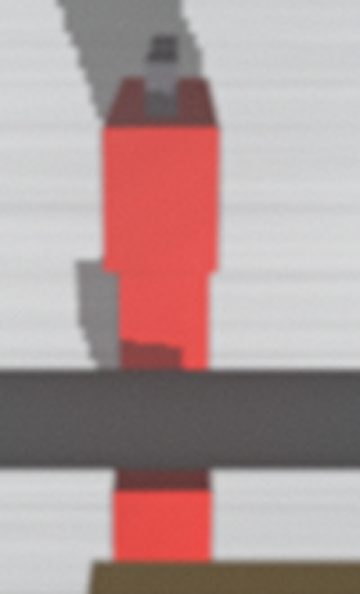

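View pics/c7b.png

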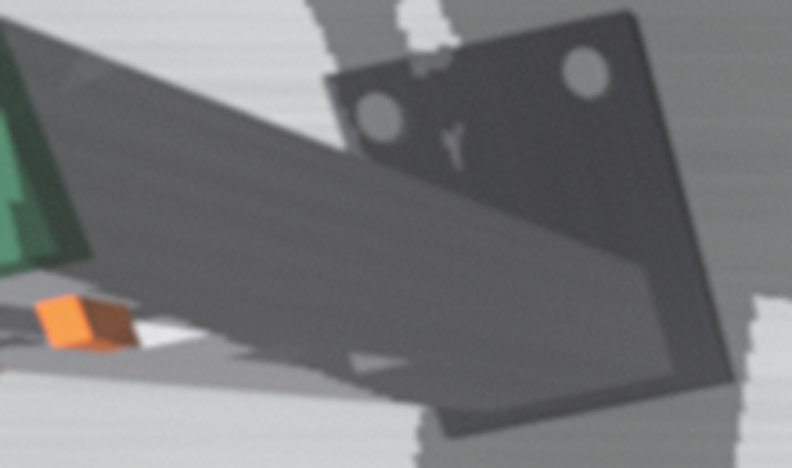

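```bash
python3 - <<'E'
from h import *
c=dict(np.load("w7.npz"))
U=lambda p:up(p,270,145,3.6)
w=[ray(c,U(p),.095) for p in [(103,126),(219,126),(218,270),(104,270)]]+[ray(c,U(p),.075) for p in [(115,490),(211,490)]]
m=np.array([(0,14),(0,-14),(-36,-14),(-36,14),(-105,14),(-105,-14)])/1e3
print("arm",*fit(w,m))
w=np.array([ray(c,up(p,0,0,3.6),.006) for p in [(326,75),(630,10),(733,380),(670,373),(645,265)]])
m=np.array([(95,45),(95,-45),(-5,-45),(0,-29),(30,-29)])/1e3
print("foot",*fit(w,m));print("foot3",*fit(w[:3],m[:3]))
g=ray(c,up((450,437),0,0,3.6),.006);print(g)
E
```

```text
arm [ 0.5774 -0.0205] 0.05980596707702269 [[ 0.2895  0.4823]
 [ 0.2465 -0.4031]
 [-0.5457 -0.2645]
 [-0.5138  0.1615]
 [ 0.2667  0.7503]
 [ 0.2569 -0.7265]]
foot [0.6394 0.1462] 10.576975776093255 [[ 0.5321  1.0781]
 [ 0.6445 -0.3873]
 [-0.2777  0.6026]
 [-0.2262 -1.377 ]
 [-0.6727  0.0836]]
foot3 [0.6391 0.1455] 10.85820385973019 [[-0.0873  0.753 ]
 [ 0.4592 -0.6303]
 [-0.3718 -0.1227]]
[0.6263 0.1877 0.006 ]
```

```bash
python3 -c "
from h import *
plan([((.5594,-.0205,.18),(180,0,0),3),((.5594,-.0205,.133),(180,0,0),4)],1)
"
```

```text
[[0.23,-0.06,2.22,0.06,0.1,0.12,1],[0.23,-0.06,2.23,0.06,0.1,0.11,1],[0.22,-0.06,2.22,0.07,0.11,0.12,1],[0,0,1.18,0,0,0,1],[0,0,1.17,0,0,0,1],[0,0,1.18,0,0,0,1],[0,0,1.17,0,0,0,1]]
end [ 0.5594 -0.0205  0.133 ] [-179.9962   -0.0049   -0.0034] max [0.23 0.06 2.23 0.07 0.11 0.12 1.  ]
```

drive_tool(
  commands=[
    [0.23, -0.06, 2.2, 0.06, 0.1, 0.12, 1],
    [0.23, -0.06, 2.2, 0.06, 0.1, 0.12, 1],
    [0.22, -0.06, 2.2, 0.06, 0.1, 0.12, 1],
    [0, 0, 1.2, 0, 0, 0, 1],
    [0, 0, 1.2, 0, 0, 0, 1],
    [0, 0, 1.2, 0, 0, 0, 1],
    [0, 0, 1.1, 0, 0, 0, 1],
    [0, 0, 0, 0, 0, 0, 1],
    [0, 0, 0, 0, 0, 0, 1],
  ],
)

```text
time_s: 12.33
tool_pos: [0.5599, -0.0218, 0.1342]
tool_rot: [-180.0, -0.1, -0.2]
force: [0.5, -0.5, 0.8]
grip_width: 0.0869
```

```bash
python3 -c "
from h import *
c=shot('wrist','w8')
from cell import env
o=env.get_obs();print(o['time_s'],o['tool_pos'],o['tool_rot'],o['qpos'],o['force'],o['grip_width'])
"
```

```text
12.3833 [ 0.5604 -0.0219  0.1349] [-179.9832   -0.1423   -0.2046] [-35.8013  18.1727  41.0728 107.5809 -13.8427  59.1246 -79.2019] [1.0227 0.4331 0.0145] 0.08670689157860198
```

View pics/w8.png

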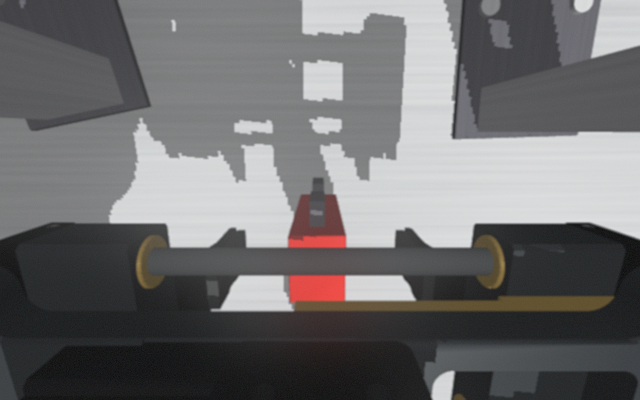

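The leg is centred (columns 288–345) between fingers at about 240 and 400. Closing.

drive_tool(
  commands=[
    [0, 0, 0, 0, 0, 0, 0],
    [0, 0, 0, 0, 0, 0, 0],
    [0, 0, 0, 0, 0, 0, 0],
    [0, 0, 0, 0, 0, 0, 0],
    [0, 0, 0, 0, 0, 0, 0],
    [0, 0, 0, 0, 0, 0, 0],
    [0, 0, 0, 0, 0, 0, 0],
    [0, 0, 0, 0, 0, 0, 0],
    [0, 0, 0, 0, 0, 0, 0],
    [0, 0, 0, 0, 0, 0, 0],
    [0, 0, 0, 0, 0, 0, 0],
    [0, 0, 0, 0, 0, 0, 0],
    [0, 0, 0, 0, 0, 0, 0],
    [0, 0, 0, 0, 0, 0, 0],
    [0, 0, 0, 0, 0, 0, 0],
  ],
  force=45,
)

```text
time_s: 13.63
tool_pos: [0.5601, -0.0217, 0.1345]
tool_rot: [-180.0, -0.1, -0.2]
force: [1.3, 0.4, -1.0]
grip_width: 0.0276
```

```bash
python3 -c "
from h import *
plan([((.552,-.0217,.225),(180,0,0),5),((.5436,.1274,.225),(180,0,10.7),9)],0)
"
```

```text
[[-0.16,0,-1.81,-0.01,-0.02,-0.04,0],[-0.16,0,-1.81,0,-0.03,-0.04,0],[-0.16,0,-1.81,-0.01,-0.02,-0.04,0],[-0.16,0,-1.81,0,-0.02,-0.04,0],[-0.16,0,-1.81,-0.01,-0.03,-0.04,0],[-0.09,-1.66,0,0,0,-1.19,0],[-0.06,-1.66,0,0,0,-1.19,0],[-0.03,-1.65,0,0,0,-1.19,0],[0.01,-1.66,0,0,0,-1.19,0],[0.05,-1.66,0,0,0,-1.19,0],[0.08,-1.66,0,0,0,-1.18,0],[0.11,-1.66,0,0,0,-1.19,0],[0.15,-1.65,0,0,0,-1.19,0],[0.18,-1.65,0,0,0,-1.19,0]]
end [0.5436 0.1274 0.225 ] [179.9969   0.0033  10.6976] max [0.18 1.66 1.81 0.01 0.03 1.19 0.  ]
```

drive_tool(
  commands=[
    [-0.16, 0, -1.8, 0, -0.02, -0.04, 0],
    [-0.16, 0, -1.8, 0, -0.02, -0.04, 0],
    [-0.16, 0, -1.8, 0, -0.02, -0.04, 0],
    [-0.16, 0, -1.8, 0, -0.02, -0.04, 0],
    [-0.16, 0, -1.8, 0, -0.02, -0.04, 0],
    [-0.09, -1.66, 0, 0, 0, -1.19, 0],
    [-0.06, -1.66, 0, 0, 0, -1.19, 0],
    [-0.03, -1.66, 0, 0, 0, -1.19, 0],
    [0, -1.66, 0, 0, 0, -1.19, 0],
    [0.05, -1.66, 0, 0, 0, -1.19, 0],
    [0.08, -1.66, 0, 0, 0, -1.19, 0],
    [0.11, -1.66, 0, 0, 0, -1.19, 0],
    [0.15, -1.66, 0, 0, 0, -1.19, 0],
    [0.18, -1.66, 0, 0, 0, -1.19, 0],
    [0, 0, 0, 0, 0, 0, 0],
    [0, 0, 0, 0, 0, 0, 0],
  ],
)

```text
time_s: 14.97
tool_pos: [0.5432, 0.1294, 0.2244]
tool_rot: [180.0, 0.0, 10.9]
force: [0.1, 0.3, -2.2]
grip_width: 0.0276
```

```bash
python3 -c "
from h import *
c=shot('wrist','w9');shot('top','t9');shot('scene','s9')
from cell import env
o=env.get_obs();print(o['time_s'],o['tool_pos'],o['tool_rot'],o['qpos'],o['force'],o['grip_width'])
a=cv2.imread('pics/s9.png');cv2.imwrite('pics/s9c.png',cv2.resize(a[150:270,320:440],None,fx=5,fy=5,interpolation=cv2.INTER_CUBIC))
a=cv2.imread('pics/w9.png');cv2.imwrite('pics/w9c.png',cv2.resize(a[60:245,210:430],None,fx=3.2,fy=3.2,interpolation=cv2.INTER_CUBIC))
"
```

```text
15.1167 [0.5436 0.1265 0.2246] [179.9786  -0.0129  10.6201] [-48.2589  10.8525  36.3704 102.6853  -6.8608  68.6671 -89.2559] [-0.1025 -0.075  -2.3581] 0.027639429482318303
```

View pics/w9.png

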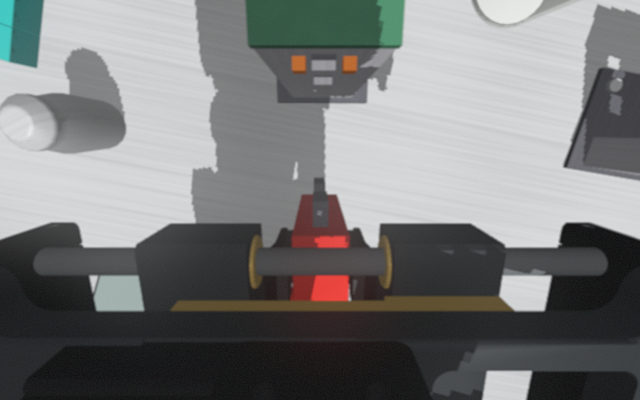

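View pics/w9c.png

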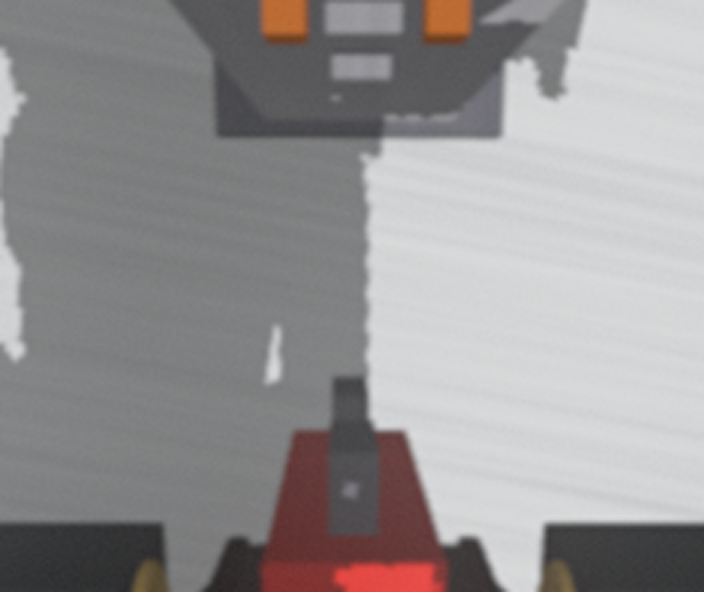

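View pics/s9c.png

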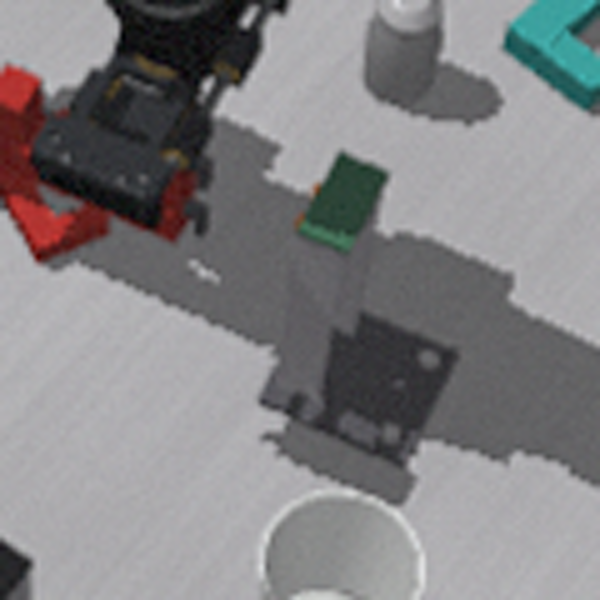

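The wrist view shows the claw at about (319,200). The nubs are at (299,64) and (350,64), the slots between them, and the foot edge is level in the image (square). Now the lateral offset of claw to slots.

```bash
python3 - <<'E'
from h import *
c=dict(np.load("w9.npz"))
R=Ro.from_euler("xyz",[179.98,0,10.62],degrees=True); tcp=np.array([.5436,.1265,.2246])
def T(p,z):
    w=ray(c,up(p,210,60,3.2),z); return w,(R.inv().apply(w-tcp)*1e3)
for n,p,z in [("nubmid front top",(366.2,36),.174),("nubL l",(261,36),.174),("nubR r",(472,36),.174),("slot low bottom edge?",(361,78),.090),("foot front mid",(359.5,137),.006),("footL",(217,137),.006),("footR",(502,137),.006),
 ("claw tip top",(354.5,452),.172),("claw root top",(354,535),.172),("leg rear top",(354,563),.185),("legL",(262,563),.185),("legR",(446,563),.185)]:
    w,t=T(p,z);print(n,w,t)
E
```

```text
nubmid front top [0.6333 0.1445 0.174 ] [91.4681 -1.1988 50.5996]
nubL l [0.6305 0.1591 0.174 ] [ 91.3902 -16.0469  50.5944]
nubR r [0.6361 0.1299 0.174 ] [91.5464 13.7341 50.6048]
slot low bottom edge? [0.6397 0.1458 0.09  ] [ 97.9729  -1.33   134.5995]
foot front mid [0.6345 0.1446 0.006 ] [ 92.699   -1.1127 218.5996]
footL [0.626  0.1885 0.006 ] [ 92.4647 -45.8271 218.584 ]
footR [0.643  0.1007 0.006 ] [ 92.9334  43.6023 218.6152]
claw tip top [0.5732 0.1346 0.172 ] [30.6277 -2.5091 52.5991]
claw root top [0.5596 0.132  0.172 ] [16.7819 -2.5131 52.5991]
leg rear top [0.5596 0.132  0.185 ] [16.7335 -2.5197 39.5991]
legL [0.557  0.1455 0.185 ] [ 16.662  -16.2191  39.5943]
legR [0.5622 0.1186 0.185 ] [16.8051 11.1798 39.6039]
```

The sizes check out: nub span 29.8 (29), foot 89.4 (90), leg 27.4 (28). The rear face is 80.8 mm from the panel, the arm must go 1.3 mm along tool +y, and the yaw is within 0.3°. I'll advance 62 mm and look again.

drive_tool(
  commands=[
    [1, 0.03, 0, 0, 0, -0.05, 0],
    [1.2, 0.03, 0, 0, 0, -0.05, 0],
    [1.2, 0.03, -0.02, 0, 0, -0.05, 0],
    [1.2, 0.02, -0.02, 0, 0, -0.05, 0],
    [1, 0.02, 0, 0, 0, -0.05, 0],
    [0.6, 0, 0, 0, 0, -0.05, 0],
    [0, 0, 0, 0, 0, 0, 0],
    [0, 0, 0, 0, 0, 0, 0],
    [0, 0, 0, 0, 0, 0, 0],
  ],
)

```text
time_s: 15.87
tool_pos: [0.6042, 0.1375, 0.2248]
tool_rot: [-180.0, 0.0, 11.0]
force: [-0.2, -0.6, -2.8]
grip_width: 0.028
```

```bash
python3 -c "
from h import *
c=shot('wrist','w10');shot('scene','s10')
from cell import env
o=env.get_obs();print(o['time_s'],o['tool_pos'],o['tool_rot'],o['qpos'],o['force'],o['grip_width'])
a=cv2.imread('pics/s10.png');cv2.imwrite('pics/s10c.png',cv2.resize(a[150:270,320:440],None,fx=5,fy=5,interpolation=cv2.INTER_CUBIC))
a=cv2.imread('pics/w10.png');cv2.imwrite('pics/w10c.png',cv2.resize(a[100:250,220:420],None,fx=4,fy=4,interpolation=cv2.INTER_CUBIC))
"
```

```text
15.9667 [0.6041 0.1378 0.225 ] [-179.9611    0.0054   10.9944] [-44.5133  19.216   36.0198  93.9094 -11.872   70.7421 -85.0794] [-1.1143  0.1651 -2.4116] 0.02774701632921544
```

View pics/w10c.png

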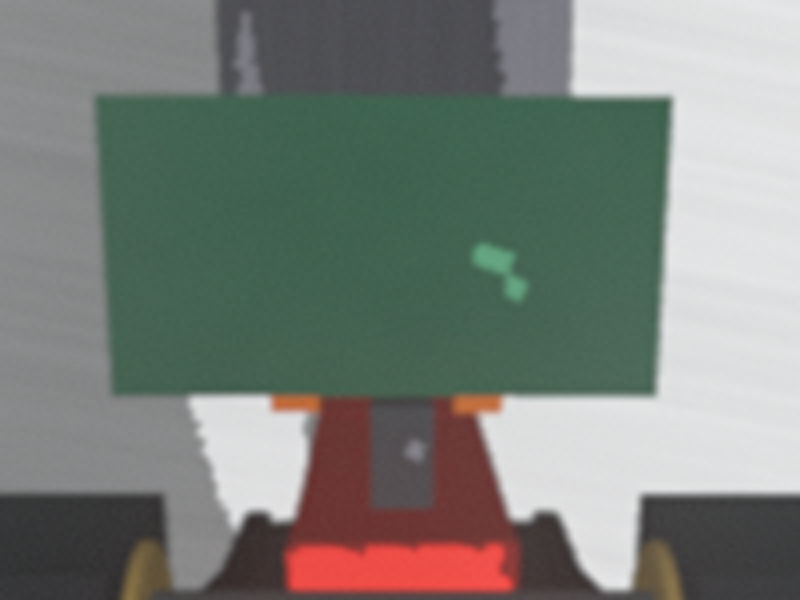

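View pics/s10c.png

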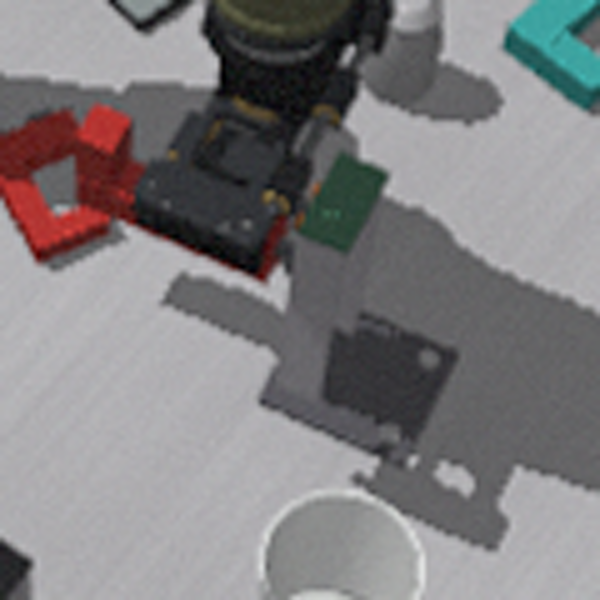

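```bash
python3 - <<'E'
from h import *
c=dict(np.load("w10.npz"))
R=Ro.from_euler("xyz",[180,0,10.99],degrees=True); tcp=np.array([.6041,.1378,.225])
print(R.inv().as_matrix()@c["pose"][:3,:3])
c9=dict(np.load("w9.npz"));print(Ro.from_euler("xyz",[180,0,10.62],degrees=True).inv().as_matrix()@c9["pose"][:3,:3])
def T(p,z):
    w=ray(c,up(p,220,100,4),z); return R.inv().apply(w-tcp)*1e3
for n,p,z in [("nubL l",(272,411),.174),("nubL r",(320,411),.174),("nubR l",(452,413),.174),("nubR r",(502,413),.174),("capfrontL",(112,395),.191),("capfrontR",(655,394),.191),("capbackL",(96,96),.191),("capbackR",(671,98),.191),
 ("claw root L",(370,507),.1725),("claw root R",(435,507),.1725),("claw far L",(370,420),.1725),("claw far R",(436,420),.1725),("legL",(287,545),.1855),("legR",(517,545),.1855)]:
    print(n,T(p,z))
E
```

```text
[[ 0.0003 -0.9705 -0.2413]
 [ 1.      0.0004 -0.0002]
 [ 0.0003 -0.2413  0.9705]]
[[ 0.0052 -0.9706 -0.2408]
 [ 1.      0.0051  0.0013]
 [-0.     -0.2408  0.9706]]
nubL l [ 30.1491 -15.7153  51.    ]
nubL r [30.1516 -9.6785 51.    ]
nubR l [29.8994  6.9248 51.    ]
nubR r [29.902  13.2153 51.    ]
capfrontL [ 36.1107 -31.4281  34.    ]
capfrontR [36.2484 28.5892 34.    ]
capbackL [ 68.0151 -31.2116  34.    ]
capbackR [67.8348 28.6042 34.    ]
claw root L [16.9723 -3.5105 52.5   ]
claw root R [16.976   4.9197 52.5   ]
claw far L [28.6088 -3.4392 52.5   ]
claw far R [28.6123  4.9634 52.5   ]
legL [ 16.531  -13.0553  39.5   ]
legR [16.5431 14.3328 39.5   ]
```

Near the panel, the claw (columns 370–435 of the crop) sits 2.0 mm to the right of the nub and cap centre (386). This close view is more trustworthy than the far one. It also shows the yaw is square. Correcting -2.0 mm in tool y.

drive_tool(
  commands=[
    [0.1, -0.1, 0, 0, 0, 0, 0],
    [0.1, -0.1, 0, 0, 0, 0, 0],
    [0, 0, 0, 0, 0, 0, 0],
    [0, 0, 0, 0, 0, 0, 0],
    [0, 0, 0, 0, 0, 0, 0],
  ],
)

```text
time_s: 16.38
tool_pos: [0.6061, 0.1404, 0.225]
tool_rot: [-180.0, -0.0, 11.0]
force: [0.1, -0.6, -2.0]
grip_width: 0.0278
```

```bash
python3 -c "
from h import *
c=shot('wrist','w11')
from cell import env
o=env.get_obs();print(o['time_s'],o['tool_pos'],o['tool_rot'],o['force'],o['grip_width'])
a=cv2.imread('pics/w11.png');cv2.imwrite('pics/w11c.png',cv2.resize(a[100:250,220:420],None,fx=4,fy=4,interpolation=cv2.INTER_CUBIC))
"
```

```text
16.4333 [0.6061 0.1403 0.225 ] [-179.9796   -0.012    11.0126] [ 0.2889  0.1743 -2.4306] 0.027538646357358806
```

View pics/w11c.png

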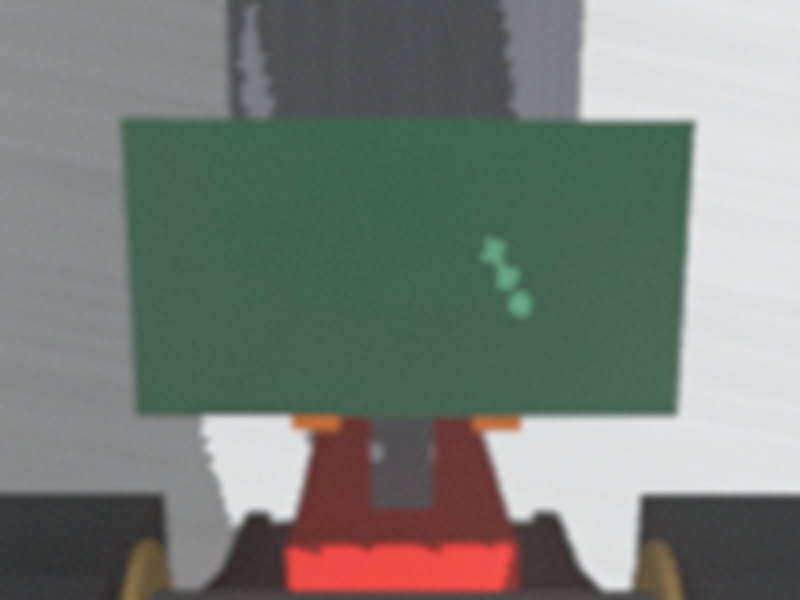

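Now the nub and cap mid is at 407 and the claw at 402.5, so 0.5 mm remains. Correcting while pushing in.

drive_tool(
  commands=[
    [0.2, 0.05, 0, 0, 0, 0, 0],
    [0.2, 0, 0, 0, 0, 0, 0],
    [0.2, 0, 0, 0, 0, 0, 0],
    [0.2, 0, 0, 0, 0, 0, 0],
    [0.2, 0, 0, 0, 0, 0, 0],
    [0, 0, 0, 0, 0, 0, 0],
    [0, 0, 0, 0, 0, 0, 0],
  ],
)

```text
time_s: 17.02
tool_pos: [0.6161, 0.1417, 0.2248]
tool_rot: [-180.0, 0.0, 11.0]
force: [-0.3, 0.3, -2.5]
grip_width: 0.0277
```

drive_tool(
  commands=[
    [0.15, 0, 0, 0, 0, 0, 0],
    [0.15, 0, 0, 0, 0, 0, 0],
    [0.15, 0, 0, 0, 0, 0, 0],
    [0.15, 0, 0, 0, 0, 0, 0],
    [0, 0, 0, 0, 0, 0, 0],
    [0, 0, 0, 0, 0, 0, 0],
  ],
)

```text
time_s: 17.52
tool_pos: [0.6215, 0.1428, 0.2247]
tool_rot: [-180.0, 0.1, 11.0]
force: [-4.1, -0.3, -2.5]
grip_width: 0.0278
```

drive_tool(
  commands=[
    [0.08, 0, 0, 0, 0, 0, 0],
    [0.06, 0, 0, 0, 0, 0, 0],
    [0, 0, 0, 0, 0, 0, 0],
    [0, 0, 0, 0, 0, 0, 0],
  ],
)

```text
time_s: 17.85
tool_pos: [0.6227, 0.143, 0.2246]
tool_rot: [-180.0, 0.1, 11.0]
force: [-5.7, -1.6, -2.1]
grip_width: 0.028
```

drive_tool(
  commands=[
    [0, 0, 0.2, 0, 0, 0, 0],
    [0, 0, 0.2, 0, 0, 0, 0],
    [0, 0, 0.2, 0, 0, 0, 0],
    [0, 0, 0.2, 0, 0, 0, 0],
    [0, 0, 0, 0, 0, 0, 0],
    [0, 0, 0, 0, 0, 0, 0],
  ],
)

```text
time_s: 18.35
tool_pos: [0.6226, 0.1431, 0.2164]
tool_rot: [-180.0, 0.1, 11.0]
force: [-4.7, -1.4, -3.5]
grip_width: 0.0279
```

drive_tool(
  commands=[
    [0, 0, 0.2, 0, 0, 0, 0],
    [0, 0, 0.2, 0, 0, 0, 0],
    [0, 0, 0.2, 0, 0, 0, 0],
    [0, 0, 0.2, 0, 0, 0, 0],
    [0, 0, 0.1, 0, 0, 0, 0],
    [0, 0, 0, 0, 0, 0, 0],
    [0, 0, 0, 0, 0, 0, 0],
  ],
)

```text
time_s: 18.93
tool_pos: [0.6226, 0.1431, 0.2078]
tool_rot: [-180.0, 0.1, 11.0]
force: [-6.2, -1.9, -1.6]
grip_width: 0.0276
```

drive_tool(
  commands=[
    [0, 0, 0.1, 0, 0, 0, 0],
    [0, 0, 0.1, 0, 0, 0, 0],
    [0, 0, 0.1, 0, 0, 0, 0],
    [0, 0, 0, 0, 0, 0, 0],
    [0, 0, 0, 0, 0, 0, 0],
  ],
)

```text
time_s: 19.35
tool_pos: [0.6227, 0.143, 0.205]
tool_rot: [-180.0, 0.1, 11.0]
force: [-6.2, -1.9, -0.1]
grip_width: 0.0276
```

drive_tool(
  commands=[
    [0, 0, 0.07, 0, 0, 0, 0],
    [0, 0, 0.07, 0, 0, 0, 0],
    [0, 0, 0, 0, 0, 0, 0],
    [0, 0, 0, 0, 0, 0, 0],
  ],
)

```text
time_s: 19.68
tool_pos: [0.6227, 0.143, 0.2043]
tool_rot: [-180.0, 0.1, 11.0]
force: [-7.3, -1.9, 1.9]
grip_width: 0.0273
```

```bash
python3 -c "
from h import *
c=shot('wrist','w12');shot('scene','s12')
from cell import env
o=env.get_obs();print(o['time_s'],o['tool_pos'],o['tool_rot'],o['force'],o['grip_width'])
a=cv2.imread('pics/w12.png');cv2.imwrite('pics/w12c.png',cv2.resize(a[100:310,220:420],None,fx=2.8,fy=2.8,interpolation=cv2.INTER_CUBIC))
a=cv2.imread('pics/s12.png');cv2.imwrite('pics/s12c.png',cv2.resize(a[150:270,320:440],None,fx=5,fy=5,interpolation=cv2.INTER_CUBIC))
"
```

```text
19.7833 [0.6227 0.143  0.2043] [-179.9498    0.079    10.9985] [-7.7872 -2.3759  3.2625] 0.027738400455330298
```

View pics/w12c.png

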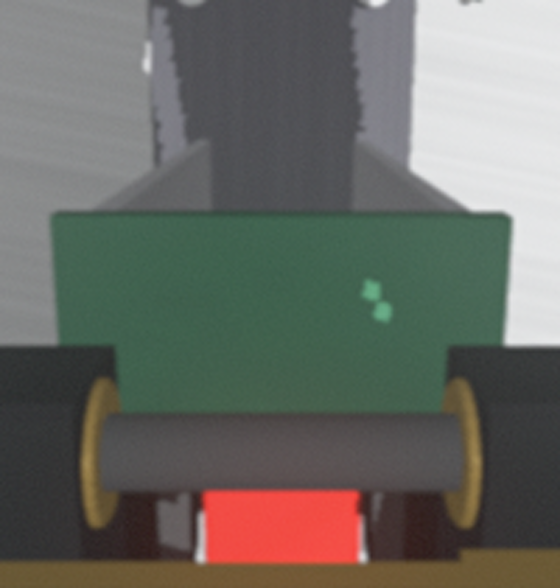

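View pics/s12c.png

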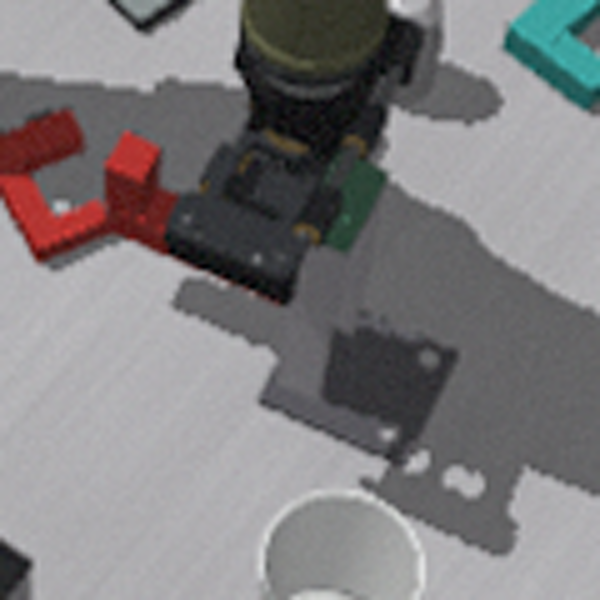

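drive_tool(
  commands=[
    [0, 0, 0.08, 0, 0, 0, 0],
    [0, 0, 0.08, 0, 0, 0, 0],
    [0, 0, 0.08, 0, 0, 0, 0],
    [0, 0, 0, 0, 0, 0, 0],
    [0, 0, 0, 0, 0, 0, 0],
  ],
)

```text
time_s: 20.2
tool_pos: [0.6227, 0.1429, 0.2041]
tool_rot: [-179.9, 0.1, 11.0]
force: [-11.8, -2.2, 14.5]
grip_width: 0.0277
```

drive_tool(
  commands=[
    [-0.05, 0, 0.04, 0, 0, 0, 0],
    [-0.05, 0, 0.04, 0, 0, 0, 0],
    [0, 0, 0, 0, 0, 0, 0],
    [0, 0, 0, 0, 0, 0, 0],
  ],
)

```text
time_s: 20.53
tool_pos: [0.6225, 0.1429, 0.2042]
tool_rot: [-179.9, -0.1, 11.0]
force: [-10.2, -1.7, 14.8]
grip_width: 0.0274
```

drive_tool(
  commands=[
    [-0.1, 0, 0, 0, 0, 0, 0],
    [-0.1, 0, 0, 0, 0, 0, 0],
    [0, 0, 0, 0, 0, 0, 0],
    [0, 0, 0, 0, 0, 0, 0],
  ],
)

```text
time_s: 20.87
tool_pos: [0.6222, 0.1429, 0.2041]
tool_rot: [-179.9, -0.3, 11.0]
force: [-5.6, -0.3, 11.3]
grip_width: 0.0279
```

drive_tool(
  commands=[
    [-0.05, 0, -0.15, 0, 0.1, 0, 0],
    [0, 0, 0, 0, 0, 0, 0.55],
    [0, 0, 0, 0, 0, 0, 0.55],
    [0, 0, 0, 0, 0, 0, 0.55],
    [0, 0, 0, 0, 0, 0, 0.55],
    [0, 0, 0, 0, 0, 0, 0.55],
  ],
)

```text
time_s: 21.37
tool_pos: [0.62, 0.1426, 0.2017]
tool_rot: [-180.0, -0.1, 11.0]
force: [0.6, 0.4, 0.1]
grip_width: 0.0463
```

drive_tool(
  commands=[
    [0, 0, -1, 0, 0, 0, 0.55],
    [0, 0, -2, 0, 0, 0, 0.55],
    [-0.5, 0, -2, 0, 0, 0, 0.55],
    [-1, 0, -2, 0, 0, 0, 0.55],
    [-2, 0, -1, 0, 0, 0, 0.55],
    [-2, 0, 0, 0, 0, 0, 0.55],
    [-2, 0, 0, 0, 0, 0, 0.55],
    [0, 0, 0, 0, 0, 0, 0.55],
  ],
)

```text
time_s: 22.03
tool_pos: [0.5438, 0.1272, 0.2828]
tool_rot: [-179.9, -0.1, 11.0]
force: [0.7, 0.1, -0.3]
grip_width: 0.0479
```

```bash
python3 -c "
from h import *
c=shot('wrist','w13');shot('scene','s13');shot('top','t13')
from cell import env
o=env.get_obs();print(o['time_s'],o['tool_pos'],o['tool_rot'],o['force'],o['grip_width'])
a=cv2.imread('pics/s13.png');cv2.imwrite('pics/s13c.png',cv2.resize(a[150:270,320:440],None,fx=5,fy=5,interpolation=cv2.INTER_CUBIC))
"
```

```text
22.1833 [0.5466 0.1284 0.2825] [-179.9421   -0.2117   11.0195] [ 0.2085 -0.1806  0.2809] 0.04809805333341558
```

View pics/w13.png

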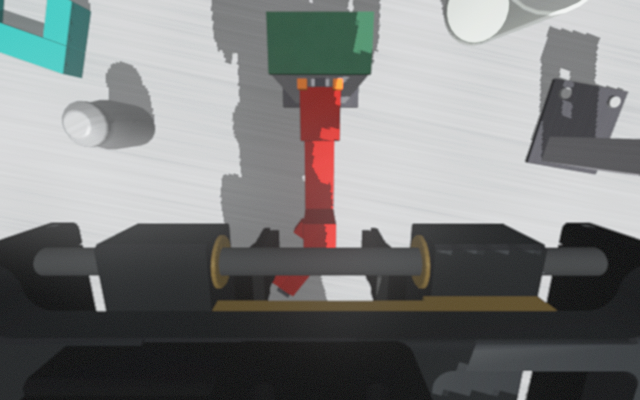

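View pics/s13c.png

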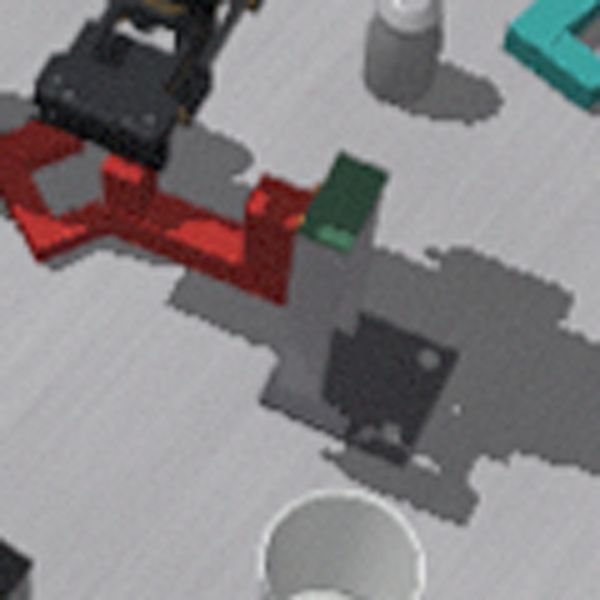

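Released, and the nubs are visible at (302,84) and (339,84) in the wrist view, at the leg's top edge. I'll zoom and measure whether they stand out over the leg.

```bash
python3 -c "
from h import *
a=cv2.imread('pics/w13.png');cv2.imwrite('pics/w13c.png',cv2.resize(a[60:220,270:370],None,fx=3.7,fy=3.7,interpolation=cv2.INTER_CUBIC)[:600])
cv2.imwrite('pics/w13d.png',cv2.resize(a[65:115,285:360],None,fx=10,fy=10,interpolation=cv2.INTER_CUBIC))
"
```

```text
(no output)
```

View pics/w13c.png

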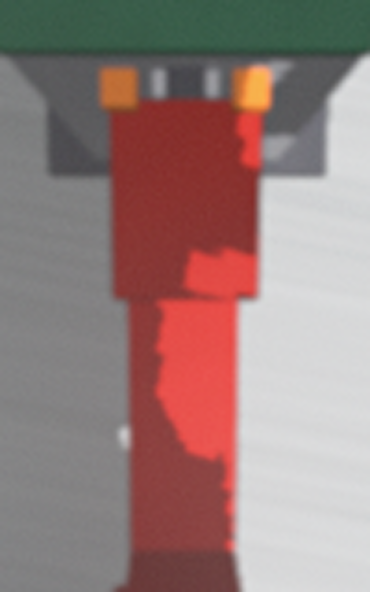

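View pics/w13d.png

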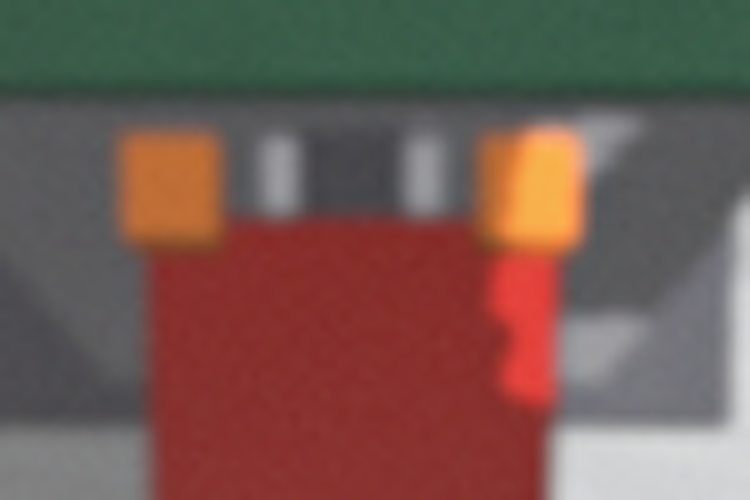

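The nubs overlap the leg's top (nubs rows 130–248 of the crop, leg's rear edge at row 217). They're centred on the leg (352 against 351). A quick numeric check of the pose, catch and bystanders follows.

```bash
python3 - <<'E'
from h import *
c=dict(np.load("w13.npz"))
# everything in upright frame, using cap/nub as reference
U=lambda p:up(p,285,65,10)
V=lambda p:up(p,270,60,3.7)
th=np.radians(10.9);ex=np.array([np.cos(th),np.sin(th),0])
o=np.array([.6392,.1455,0]);ey=np.array([-ex[1],ex[0],0])
def L(w): return ((w-o)@ex*1e3).round(2),((w-o)@ey*1e3).round(2)
for n,w in [("nub front top edge",ray(c,U((172,240)),.174)),("nub front bottom",ray(c,U((172,248)),.166)),("nub rear top L",ray(c,U((172,131)),.174)),("leg rear edge",ray(c,U((350,217)),.165)),("leg front L",ray(c,V((115,297)),.165)),("leg front R",ray(c,V((258,297)),.165)),("nose rear top L",ray(c,V((131,551)),.145)),("nose rear R",ray(c,V((240,551)),.145)),("foot front",ray(c,V((75,176)),.006))]: print(n,L(w))
for d in range(0,13,2):
  print(d, (proj(c,o+ex*(-.006+d/1e3)+ey*.0115+[0,0,.174])-[285,65])*10, end=' ')
a=cv2.imread('pics/top0.png').astype(int);b=cv2.imread('pics/t13.png').astype(int)
cv2.imwrite('pics/diff.png',np.hstack([b]).astype(np.uint8))
E
```

```text
nub front top edge (np.float64(-5.61), np.float64(12.0))
nub front bottom (np.float64(-5.07), np.float64(12.5))
nub rear top L (np.float64(0.93), np.float64(11.92))
leg rear edge (np.float64(-2.96), np.float64(0.57))
leg front L (np.float64(-38.23), np.float64(13.71))
leg front R (np.float64(-38.17), np.float64(-13.37))
nose rear top L (np.float64(-93.27), np.float64(12.27))
nose rear R (np.float64(-93.2), np.float64(-11.63))
foot front (np.float64(-4.6), np.float64(36.7))
0 [[175.3753 241.9108]] 2 [[174.9992 208.8194]] 4 [[174.6213 175.56  ]] 6 [[174.2414 142.1314]] 8 [[173.8595 108.5323]] 10 [[173.4757  74.7614]] 12 [[173.09    40.8173]]
```

View pics/t13.png

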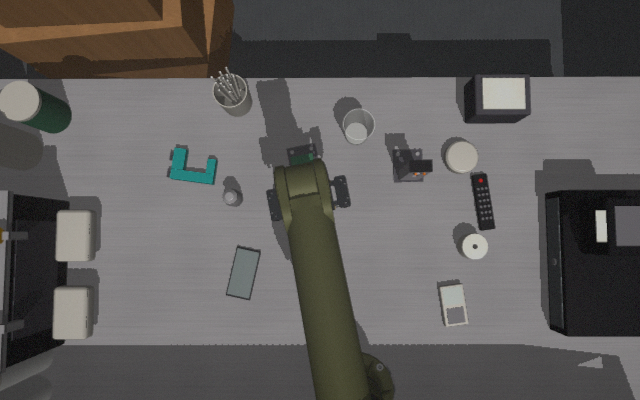

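```bash
python3 - <<'E'
from h import *
c=dict(np.load("s13.npz"));a=cv2.imread("pics/s13.png")
th=np.radians(10.9);ex=np.array([np.cos(th),np.sin(th),0]);ey=np.array([-ex[1],ex[0],0]);o=np.array([.6392,.1455,0])
big=cv2.resize(a[150:270,320:440],None,fx=5,fy=5,interpolation=cv2.INTER_CUBIC)
def P(x,y,z): return tuple(np.round(((proj(c,o+ex*x/1e3+ey*y/1e3+[0,0,z/1e3])[0]-[320,150]+.5)*5-.5)).astype(int).tolist())
X=-2
for poly in [[(X-130,-14,70),(X,-14,70),(X,-14,165),(X-36,-14,165),(X-36,-14,100),(X-105,-14,100),(X-105,-14,145),(X-130,-14,145)],[(0,29,191),(0,-29,191),(32,-29,191),(32,29,191)],[(-5,-45,6),(95,-45,6),(95,45,6)]]:
    cv2.polylines(big,[np.array([P(*p) for p in poly])],True,(255,255,0),1)
cv2.imwrite("pics/ov.png",big)
E
```

```text
(no output)
```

View pics/ov.png

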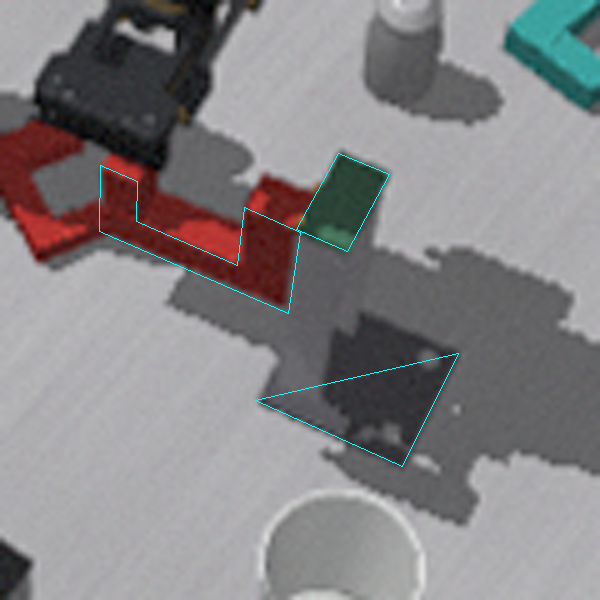

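```bash
python3 - <<'E'
from h import *
c=dict(np.load("s13.npz"));a=cv2.imread("pics/s13.png")
th=np.radians(10.9);ex=np.array([np.cos(th),np.sin(th),0]);ey=np.array([-ex[1],ex[0],0]);o=np.array([.6392,.1455,0])
x0,y0,s=336,178,12
raw=cv2.resize(a[y0:y0+38,x0:x0+60],None,fx=s,fy=s,interpolation=cv2.INTER_CUBIC)
def P(x,y,z): return tuple(np.round(((proj(c,o+ex*x/1e3+ey*y/1e3+[0,0,z/1e3])[0]-[x0,y0]+.5)*s-.5)).astype(int).tolist())
big=raw.copy();X=-2
for h,col in [(70,(255,255,0)),(76,(255,255,255))]:
  poly=[(X-130,-14,h),(X,-14,h),(X,-14,h+95),(X-36,-14,h+95),(X-36,-14,h+30),(X-105,-14,h+30),(X-105,-14,h+75),(X-130,-14,h+75)]
  cv2.polylines(big,[np.array([P(*p) for p in poly])],True,col,1)
cv2.imwrite("pics/ov2.png",big)
E
```

```text
(no output)
```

View pics/ov2.png

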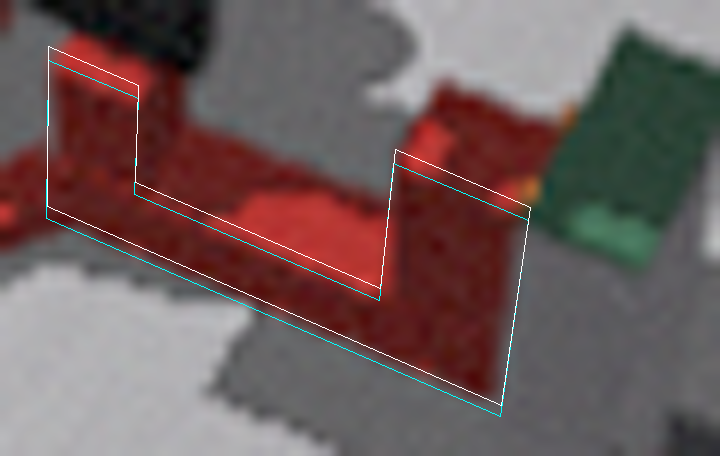

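The catch evidence is conclusive. The nub fronts sit 5.6 mm out of the panel and overlap the leg's top edge, which can only happen with the leg fully down. The bystanders are at the same pixels as at the start. Handing in.

```bash
python3 -c "
from cell import env
o=env.get_obs();print(o['time_s'],o['force'],o['joint_velocities'])
print(env.sign_off())"
```

```text
22.1833 [ 0.20847111 -0.18060306  0.28089401] [ 0.29916552  1.31034636 -0.25050617 -0.65392301 -0.11532735 -0.11878618
 -0.04344824]
the job is handed in; nothing more can be done
None
```

I stood the large red bag arm on its lower edge, let go, and took it again by the leg from above. I then hooked both claws into the green-capped upright, pressed it down to a hard stop (about 15 N), let go and backed away. I handed the job in at 22.2 s; it reports no verdict.

**Checks that agreed:**
- **Catch:** in the last wrist picture both orange nubs stand about 5.6 mm out of the panel and lie over the leg's top.
- **Sideways:** the arm is centred on the nubs to within about 0.5 mm.
- **Fore and aft:** the leg's rear face at the top sits about 3 mm in front of the panel.
- **Height:** the arm's origin was about 70 mm above the counter when it seated.
- **Bystanders:** those I checked in the top view (cup, phone, till roll, shaker, lids and remote) show no visible shift. The gripper is clear of everything.

**Checks that disagreed:**
- **Scene overlay:** the bag arm's lower rear corner appeared about 1 pixel (roughly 2–5 mm) higher than the fitted model. The wrist view also read the leg about 3% small. I took both as image and calibration error, because the nubs could not lie over the leg unless it was down.
- **Alignment:** the first measurement from a distance was 2 mm off sideways. I corrected it with a close view before hooking in.

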